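Copy a divider fin's angle with a locking bevel

TASK

Copy the angle of the dark glued fin to the pale stiff-hinged fin on the pine divider rail: press the bevel, with some 4 or 5 newtons and never hard, into the corner between the rail and the dark fin until its stock lies flush on the rail and its blade flush on the fin, and push its red lever down flat to lock it there. Then slide the locked bevel along the rail into the other corner, gently, so that its blade swings the pale fin open until it is flush with the blade and so parallel to the dark fin, and stop there. Let go, leaving the locked bevel lying flat on the concrete; move the fins only through the bevel, force nothing, do not shift the dark fin and leave the mug, key tray and mint dispenser where they are.

Things in the scene. Friction and masses are not known exactly. Their poses are not given: they have to be found in the camera images.
- rail: Fixed low pine rail, 20 (x) x 440 (y) x 24 mm high. Origin: centre of its underside; x away from the robot, y along the rail, z up. Working face towards the robot, at x = -10 mm. Fins hang on that face and swing level over the concrete: dark one hinged at y = +195 mm, pale one at y = -20 mm. The bevel works in the corner on the -y side of each fin.
- fin_fixed: Dark fin (the sample), 90 mm long, 10 thick, 1 to 20 mm above the concrete, glued. Origin: its hinge line on the rail's working face, at table level; x along the fin away from the rail, z up. Working face (towards the bevel) is its y = 0 plane, the wood on its -y side. Stands 62 to 92 degrees open from the rail's -y direction, different each time.
- fin_fixed_tip (a point): Free end of the dark fin's working face, 90 mm from its hinge, 10 mm above the concrete.
- fin_set: Pale fin; size, frame and origin like the dark one. Stiff hinge, 0.1 N m friction, stays where left. Starts 46 to 53 degrees from the rail's -y direction, always less open than the dark fin; opens as the bevel pushes towards the rail's +y (1.5 to 4 N). Once its root meets the bevel's hub (about 5 N) more push would open it too far, past the blade.
- bevel_grip (a point): Centre of the bevel's wooden handle block; grip from above across y. Block 32 (x) x 16 (y) mm, from 20 to 64 mm above the bevel's underside; this point 45 mm above it. Bevel axes: x along the stock away from the pivot, y towards the stock's outer face (goes on the rail), z up. The pivot is at x = -74, y = -5 mm from here. Bevel weighs about 0.38 kg, balanced near the handle.
- bevel_pivot (a point): Pivot axis of the bevel, 10 mm above its underside; axes as bevel_grip. Stock: x 18 to 118, y -6 to 16 mm from here, 20 high. Round hub: radius 16, 1 to 12 high. So stock face, blade edge and hub are all 16 mm from the axis: seated, bevel x points along the rail's -y, the stock meets the rail, and blade and hub meet the fin together.
- blade: Steel blade, 78 mm long, 16 wide, 1 to 10 mm above the bevel's underside. Origin: on the pivot axis, at the underside; x along the blade, z up; outer edge (meets a fin) at y = -16 mm. Turns easily (0.012 N m) until locked, then holds 0.3 N m. Swings on the stock's robot side; starts 104 to 115 degrees open from the stock, more than the dark fin.
- lock (a joint): Red lock lever of the bevel, rad: 0 raised by 50 degrees (free), 0.87 flat along the stock (locked; above 0.8 counts). It stays where it is put; pushed down slowly near its end it takes 1 to 3 N.
- lock_tip (a point): Top of the lever 42 mm from its axis, mid-width (lever 14 mm wide, ends 48 mm from the axis). The axis is 27 mm above the bevel's underside, straight over the pivot, across the stock; the lever points along the stock's +x. This point is about 29 mm along and 61 high when raised, 42 mm along and 29.5 high when flat.
- mug: Green ceramic mug, 80 mm wide, 92 mm high, loose; origin at the centre of its underside. Leave alone.
- key_tray: Steel key fob tray, 90 x 120 x 22 mm, loose; origin at the centre of its underside. Leave alone.
- dispenser: Clear mint dispenser with a white top, 34 x 50 x 70 mm, loose; origin at the centre of its underside. Leave alone.
Mind the look-alikes: they are no part of the job. What is meant by the part that bears bevel_grip is not blue, purple or turquoise, and is the smaller of those in its own colour.

How it is judged (in metres and radians):
On the way, in this order (a step that is already met when the one before it is completed fails the run):
1. the bevel is pressed (more than 2.5 N on the dark fin) into the dark fin's corner, stock parallel to the rail within 0.05 rad and blade parallel to the dark fin within 0.04 rad, lever still up (contact force between bevel and fin_fixed above 2.5 N and angle between the x axis of blade and the x axis of fin_fixed, either way round below 0.04 rad and angle between the x axis of bevel_grip and the y axis of rail, either way round below 0.05 rad and horizontal distance between bevel_pivot and fin_fixed below 0.045 m and value of joint lock below 0.3 rad), for 0.1 s.
2. the lever is pushed flat with the bevel still in that corner, stock and blade flush (value of joint lock above 0.8 rad and angle between the x axis of blade and the x axis of fin_fixed, either way round below 0.04 rad and angle between the x axis of bevel_grip and the y axis of rail, either way round below 0.05 rad and horizontal distance between bevel_pivot and fin_fixed below 0.045 m), for 0.2 s.
3. the locked bevel is pressed (more than 1.5 N on the pale fin) into the pale fin's corner, stock parallel to the rail and blade parallel to the pale fin within 0.05 rad (value of joint lock above 0.8 rad and contact force between bevel and fin_set above 1.5 N and angle between the x axis of blade and the x axis of fin_set, either way round below 0.05 rad and angle between the x axis of bevel_grip and the y axis of rail, either way round below 0.05 rad and horizontal distance between bevel_pivot and fin_set below 0.05 m), for 0.1 s.
At the end, for the whole second after the job is handed in: the pale fin is parallel to the dark fin within 0.05 rad (about 3 degrees) and still; the dark fin's end is within 4 mm of where it began; the bevel, released and at rest, lies flat on the concrete with its lever flat (above 0.8 rad) (angle between the x axis of fin_set and the x axis of fin_fixed, either way round below 0.05 rad and value of joint lock above 0.8 rad and angle between bevel_grip's own z axis and vertical below 0.05 rad and height (world z) of bevel_grip below 0.055 m and linear speed of bevel below 0.01 m/s and contact force between the fingers and bevel below 0.5 N and angular speed of fin_set below 0.02 rad/s and distance of fin_fixed_tip from where it was at the start of the episode below 0.004 m); the robot touches nothing.
It fails at once if the bevel is pressed on the dark fin with more than 15 N or on the rail with more than 25 N (contact force between bevel and fin_fixed above 15 N or contact force between bevel and rail above 25 N).
It fails at once if the bevel is pressed on the pale fin with more than 12 N (contact force between bevel and fin_set above 12 N).
It fails at once if the robot itself pushes a fin with more than 1 N (contact force between any of the fingers, the arm and fin_set above 1 N or contact force between any of the fingers, the arm and fin_fixed above 1 N).
It fails at once if the dark fin's end is moved more than 4 mm (distance of fin_fixed_tip from where it was at the start of the episode above 0.004 m).
It fails at once if the mug, key tray or mint dispenser is shoved more than 10 mm (distance of any of mug, key_tray, dispenser from where it was at the start of the episode above 0.01 m).
It also fails if it takes over 72 s, if anything falls off the work surface, if the arm or the gripper's body presses on something with over 40 N, if the wrist force passes 120 N, or if a joint passes its speed limit or range.

ROBOT

A 6-joint arm with a two-finger parallel gripper is mounted at the origin on the work surface. World frame = base frame: x ahead of the robot, y to its left, z up, the work surface at z = 0. Lengths are in mm, angles in rad, forces in N, time in s.
With the tool pointing down it reaches from about 400 to 925 mm from the base axis. Payload 12.5 kg.
Tool frame: the origin (TCP) lies on the mounting face of the last link; the fingertips stand 190 mm ahead of it and the grasp point (between the pads) lies 171 mm ahead of it; x points along the fingers, y is the direction in which the jaws open and shut, and the axes are right-handed (so a half turn about x gives the same grasp; the last joint's range is limited). The gripper opens to 95 mm and grips with 3 to 60 N. Pads are 20 mm wide; open, the fingers measure 119 mm over their backs; the gripper's body (75 mm by 180 mm) begins 59 mm behind the grasp point.
Start: joints at [1.106, 0.491, 1.559, -0, 1.092, -0.106], TCP at [219.446, 585.208, 404.761] pointing down, gripper open.
Joint ranges: [-3.1, 3.1], [-0.84, 2.19], [0.05, 2.79], [-1.13, 4.28], [0.06, 2.93], [-2.69, 2.69]. Speed limits (rad/s): [2.22, 2.22, 2.79, 3.14, 3.14, 3.14].

INTERFACE

Orientations are given as [roll, pitch, yaw] about the fixed x, y, z axes, in that order (R = Rz(yaw) Ry(pitch) Rx(roll)).
In Python, from cell import env, eyes gives the robot as it stands. The module is installed in compiled form; this text tells all that it offers.
- The arm moves only by the tool jog_arm, never from a script. Its argument "deltas" is one flat list of numbers, 7 for each row, row after row: the shift along the tool's x, y, z in mm, then the turn, a rotation vector about the tool's x, y, z in rad, then the opening, from 0 (shut) to 1 (fully open). A call has 1 to 10 rows; each row shifts and turns the pose as measured when the row begins, along the tool's axes as they then stand; what a row does not reach is not made up. A row lasts 1/8 s, in which the tool goes at most 62.5 mm and 10.7 degrees, less where a joint would pass 70% of its speed; a pose out of reach is approached as far as the arm can. A call is refused whole if a number of a shift passes 62.5 or a number of a turn 0.188, either way. A call with a gripper value outside its range is refused whole. The fingers move at their own pace and stop on an object; the grip force is fixed at half the most. Time passes only in rows, so rows that do not move let the fingers close. It gives the time, the measured TCP pose, the force and the opening at its end, in the units of the state.
- env.state(): the state, without advancing time (a new reading comes with each control period).
- eyes.read_camera(name): name is "scene" or "top" or "wrist"; returns a dict with "image" (420x560x3 uint8, red, green, blue), "fovy" (degrees; the focal length in pixels is half the picture's height over the tangent of half this angle, whatever the lens; pixels are square), "cx", "cy" (the principal point, pixels), "world_from_camera" (4x4, takes a point from camera to world coordinates). Camera axes: x right, y up, looking along -z (the intrinsics and any distortion apply to the point x, -y, -z); pixel columns grow to the right and rows downward; lengths in mm; the calibration is good to about 2 mm. A picture is of the moment at which its call begins. There is no depth.
- env.job_done(): hands the job in, once; it reports no verdict.
The state is a dict: "t": time; "joints": joint angles; "qvel": joint speeds; "tau": joint torques, N m; "eef_pos": TCP position; "tcp_rot": TCP orientation; "ft_force": force on the tool from outside, world axes, zero at the start; "moment": the same for the moment, N m; "opening": opening from 0.0 (shut) to 1.0 (fully open).
Only numpy, scipy, OpenCV 4.12 (cv2) and the standard library are available. Lean on these libraries where they do the work, as an engineer would, in place of code of your own. Each camera call takes 0.05 s, during which the arm holds its last target.

## Working session

There is one attempt and no reset: what is moved stays moved. The work goes in short steps, Python scripts to look and compute and a tool call to move; the robot and the scene stay as the last step left them, time stands still between calls to the robot, and variables do not carry over. Pictures are saved under pics/ and viewed, and the job is handed in when it is done.

Besides the shell and the picture viewer there is one more tool, called after "Request:" in YAML: its name, and indented under it one key for each argument. jog_arm: Moves the arm, as the interface text tells. Its arguments: {"type":"object","properties":{"deltas":{"type":"array","items":{"type":"number"}}},"required":["deltas"]}

```bash
mkdir -p pics
cat > h.py <<'E'
import numpy as np, cv2, json
from cell import env, eyes
def shot(name, fn, save=True):
    d=eyes.read_camera(name)
    cv2.imwrite(f'pics/{fn}.png', d['image'][:,:,::-1])
    np.savez(f'pics/{fn}.npz', **{k:v for k,v in d.items()})
    return d
def load(fn): return dict(np.load(f'pics/{fn}.npz',allow_pickle=True))
def crop(fn,x0,y0,x1,y1,s,out):
    im=cv2.imread(f'pics/{fn}.png')[y0:y1,x0:x1]
    cv2.imwrite(f'pics/{out}.png',cv2.resize(im,None,fx=s,fy=s,interpolation=cv2.INTER_CUBIC))
def ray(d,u,v):
    f=210/np.tan(np.radians(float(d['fovy']))/2)
    T=np.array(d['world_from_camera'])
    c=np.array([(u-float(d['cx']))/f,-(v-float(d['cy']))/f,-1])
    return T[:3,3],T[:3,:3]@c
def at(d,u,v,z):
    o,r=ray(d,u,v); return o+r*(z-o[2])/r[2]
def proj(d,p):
    f=210/np.tan(np.radians(float(d['fovy']))/2)
    T=np.array(d['world_from_camera']); c=T[:3,:3].T@(np.array(p)-T[:3,3])
    return float(d['cx'])+f*c[0]/-c[2], float(d['cy'])+f*c[1]/c[2]
def tri(obs):
    A=np.zeros((3,3));b=np.zeros(3)
    for d,u,v in obs:
        o,r=ray(d,u,v); r=r/np.linalg.norm(r); P=np.eye(3)-np.outer(r,r); A+=P;b+=P@o
    return np.linalg.solve(A,b)
E
python3 - <<'E'
from h import *
for n in ['scene','top','wrist']:
    d=shot(n,n+'0'); print(n,[k for k in d],d['fovy'],d['cx'],d['cy'],np.round(d['world_from_camera'],3).tolist())
s=env.state();print(s)
E
```

```text
scene ['image', 'fovy', 'cx', 'cy', 'world_from_camera'] 55.058168078225066 275.8672548932305 212.18122160830703 [[0.794, -0.503, 0.341, 940.874], [0.608, 0.646, -0.462, -526.054], [0.012, 0.574, 0.819, 1070.407], [0.0, 0.0, 0.0, 1.0]]
top ['image', 'fovy', 'cx', 'cy', 'world_from_camera'] 50.483202313762945 284.3590152936948 208.32625394640982 [[0.011, 0.999, -0.052, 461.527], [-1.0, 0.013, 0.029, 44.344], [0.029, 0.051, 0.998, 1247.967], [0.0, 0.0, 0.0, 1.0]]
wrist ['image', 'fovy', 'cx', 'cy', 'world_from_camera'] 59.86269245772772 277.8174958982079 211.73151396161055 [[0.351, -0.896, -0.271, 141.89], [0.936, 0.336, 0.102, 614.661], [-0.0, -0.289, 0.957, 383.242], [0.0, 0.0, 0.0, 1.0]]
{'t': 0.15, 'joints': array([ 1.10643016e+00,  4.91418425e-01,  1.55927075e+00, -1.45351933e-06,
        1.09169044e+00, -1.05563593e-01]), 'qvel': array([-0.00080353, -0.00312637, -0.00150095, -0.0010869 ,  0.00145327,
        0.00094489]), 'tau': array([ 1.79146984e-03, -6.12896276e+01, -2.58271658e+01,  6.93228445e-02,
        4.73335222e-02, -1.34023030e-04]), 'eef_pos': array([219.42549527, 585.20898741, 404.31091991]), 'tcp_rot': array([-1.67472154,  1.57000937, -2.03352344]), 'ft_force': array([ 0.27940313, -0.25421707, -0.20206387]), 'moment': array([ 0.01056504, -0.0395396 ,  0.00207594]), 'opening': 1.0005535256501807}
```

View pics/top0.png

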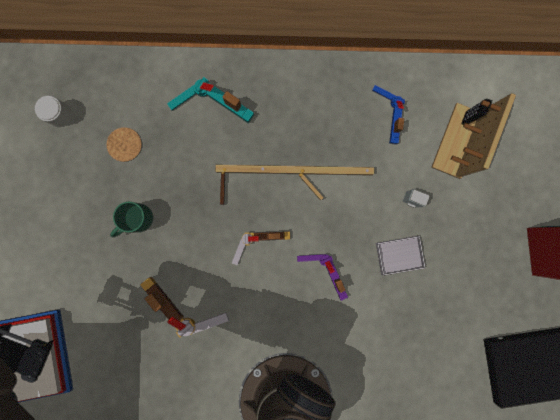

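View pics/scene0.png

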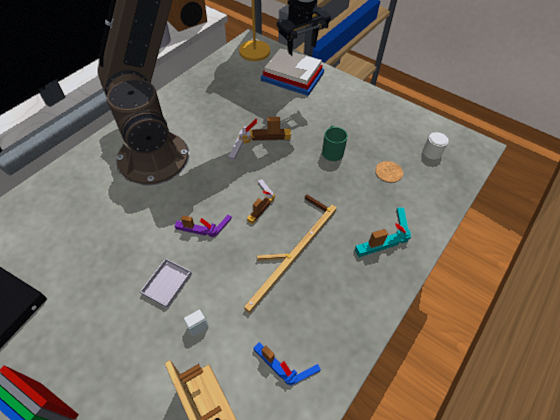

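View pics/wrist0.png

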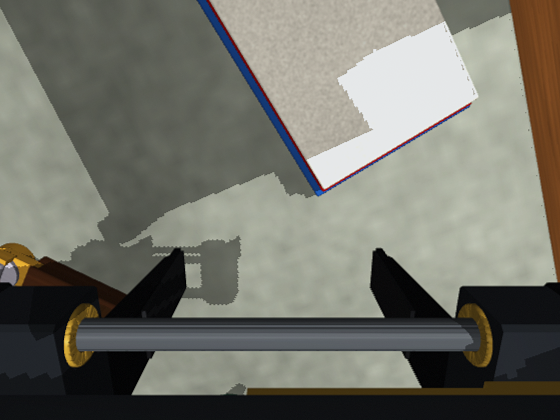

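The tops show five bevels: turquoise (210,98), blue (395,110), purple (328,272), large brown (165,305) and small brown (268,238). The small brown one fits, since it is the smaller of the brown pair. I'll confirm that in a crop and measure.

Run:
```python
from h import *
crop('top0',205,150,385,280,4.4,'tc')
crop('scene0',225,165,345,315,4,'sc')
```

```text
(no output)
```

View pics/tc.png

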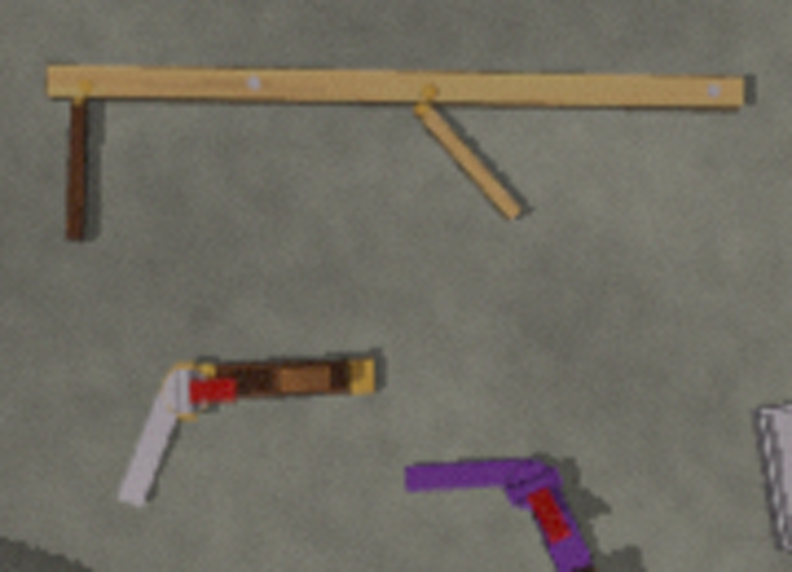

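View pics/sc.png

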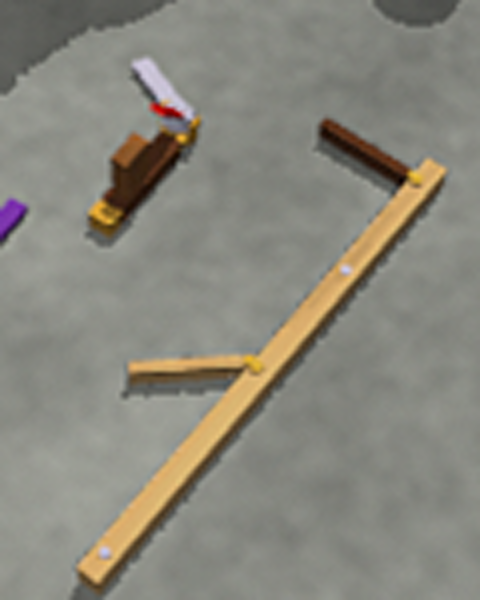

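Run:
```python
from h import *
t=load('top0'); s=load('scene0')
T=lambda x,y:(205+x/4.4-0.38,150+y/4.4-.38)
S=lambda x,y:(225+x/4-.37,165+y/4-.37)
print('block top tri',tri([(t,*T(304,379)),(s,*S(131,150))]))
P=lambda x,y,z: np.round(at(t,*T(x,y),z),1)
for n,a in dict(railWL=(48,97,24),railWR=(743,106,24),railFL=(48,66,24),railFR=(745,77,24),dh=(86,99,20),dt=(84,238,20),dtl=(67,238,20),ph=(415,110,20),pt=(510,218,20),block=(304,379,64),stockFL=(215,362,20),stockFR=(372,358,20),stockNR=(374,392,20),hub=(183,390,12),bt1=(120,500,10),bt2=(142,506,10),bt3=(160,382,10),bt4=(190,415,10)).items(): print(n,P(*a))
print(tri([(t,*T(48,97)),(s,*S(425,158))]), 'rail end')
```

```text
block top tri [450.36423223  38.56931565  59.8020153 ]
railWL [623.4 199.9  24. ]
railWR [ 624.3 -237.5   24. ]
railFL [642.9 200.3  24. ]
railFR [ 642.8 -238.8   24. ]
dh [623.  176.6  20. ]
dt [535.6 176.3  20. ]
dtl [535.4 186.9  20. ]
ph [619.2 -30.3  20. ]
pt [551.7 -90.8  20. ]
block [449.5  37.8  64. ]
stockFL [459.1  93.3  20. ]
stockFR [462.7  -4.8  20. ]
stockNR [441.4  -6.3  20. ]
hub [441.3 113.4  12. ]
bt1 [372.  151.9  10. ]
bt2 [368.4 138.1  10. ]
bt3 [446.1 128.1  10. ]
bt4 [425.6 108.9  10. ]
[624.28386948 200.65642415  20.66758768] rail end
```

```bash
cat >> h.py <<'E'
from scipy.spatial.transform import Rotation as Ro
def Rcur(): 
    s=env.state(); return Ro.from_euler('xyz',s['tcp_rot']).as_matrix(), np.array(s['eef_pos']), s
def Rdown(yaw,sg=1):  # tool x down, tool y = sg*(cos yaw, sin yaw,0)
    x=np.array([0,0,-1.]); y=sg*np.array([np.cos(yaw),np.sin(yaw),0]); return np.c_[x,y,np.cross(x,y)]
def plan(grasp,yaw,sg=1):
    R,p,s=Rcur(); Rt=Rdown(yaw,sg); pt=np.array(grasp)+[0,0,171.]
    rv=Ro.from_matrix(R.T@Rt).as_rotvec()
    print('t',round(s['t'],2),'F',np.round(s['ft_force'],2),'p',np.round(p,1),'open',round(float(s['opening']),3))
    print('shift in current axes',np.round(R.T@(pt-p),1),'in target axes',np.round(Rt.T@(pt-p),1),'rotvec',np.round(rv,4))
def here():
    R,p,s=Rcur(); g=p+171*R[:,0]
    print('t',round(s['t'],2),'F',np.round(s['ft_force'],2),'M',np.round(s['moment'],3),'grasp',np.round(g,2),'toolx',np.round(R[:,0],4),'tooly',np.round(R[:,1],4),'j6',round(s['joints'][5],3),'open',round(float(s['opening']),3))
E
python3 - <<'E'
from h import *
here(); R,p,s=Rcur(); print(R.round(3))
plan([450,38,150],-0.037,1);plan([450,38,150],-0.037,-1)
t=load('top0')
print(at(t,418,198,35),at(t,400,256,15),at(t,130,216,60))
E
```

```text
t 0.15 F [ 0.28 -0.25 -0.2 ] M [ 0.011 -0.04   0.002] grasp [219.37 585.09 233.31] toolx [-4.e-04 -7.e-04 -1.e+00] tooly [ 3.512e-01  9.363e-01 -8.000e-04] j6 -0.106 open 1.001
[[-0.     0.351  0.936]
 [-0.001  0.936 -0.351]
 [-1.    -0.001 -0.   ]]
t 0.15 F [ 0.28 -0.25 -0.2 ] p [219.4 585.2 404.3] open 1.001
shift in current axes [  83.6 -431.3  408.1] in target axes [ 83.3 250.7 538.3] rotvec [1.249e+00 4.000e-04 7.000e-04]
t 0.15 F [ 0.28 -0.25 -0.2 ] p [219.4 585.2 404.3] open 1.001
shift in current axes [  83.6 -431.3  408.1] in target axes [  83.3 -250.7 -538.3] rotvec [-1.8926e+00 -8.0000e-04  5.0000e-04]
[ 557.41890126 -358.45044621   35.        ] [ 396.72833959 -313.92694111   15.        ] [497.41925791 418.10713853  60.        ]
```

Run:
```python
import numpy as np
w=np.array([23,-54.7]);psi=1.2119;o=[]
for i in range(10):
    c,s=np.cos(psi),np.sin(psi); o+=[8,round(w@[c,s]),round(w@[s,-c]),.125,0,0,1]; psi-=.125
print(o)
```

```text
[8, -43, 41, 0.125, 0, 0, 1, 8, -38, 46, 0.125, 0, 0, 1, 8, -32, 50, 0.125, 0, 0, 1, 8, -25, 54, 0.125, 0, 0, 1, 8, -18, 56, 0.125, 0, 0, 1, 8, -11, 58, 0.125, 0, 0, 1, 8, -4, 59, 0.125, 0, 0, 1, 8, 4, 59, 0.125, 0, 0, 1, 8, 11, 58, 0.125, 0, 0, 1, 8, 18, 56, 0.125, 0, 0, 1]
```

Request:
jog_arm:
  deltas: [8,-43,41,0.125,0,0,1,8,-38,46,0.125,0,0,1,8,-32,50,0.125,0,0,1,8,-25,54,0.125,0,0,1,8,-18,56,0.125,0,0,1,8,-11,58,0.125,0,0,1,8,-4,59,0.125,0,0,1,8,4,59,0.125,0,0,1,8,11,58,0.125,0,0,1,8,18,56,0.125,0,0,1]

```text
t: 1.4
eef_pos: [445.4, 22.4, 321.7]
tcp_rot: [1.826, 1.568, 0.184]
ft_force: [0.9, 1.4, -0.5]
opening: 1.003
```

Run:
```python
from h import *
here(); plan([450,38,150],-0.037)
```

```text
t 1.4 F [ 0.86  1.44 -0.49] M [-0.078  0.036  0.003] grasp [445.87  22.53 150.67] toolx [ 2.6e-03  5.0e-04 -1.0e+00] tooly [ 0.9974 -0.0715  0.0026] j6 -0.027 open 1.003
t 1.4 F [ 0.86  1.44 -0.49] p [445.4  22.4 321.7] open 1.003
shift in current axes [  0.7   3.4 -15.8] in target axes [  0.7   4.  -15.7] rotvec [-0.0346 -0.0006 -0.0026]
```

Request:
jog_arm:
  deltas: [0,4,-16,-0.035,0,-0.002,1,0,0,0,0,0,0,1]

```text
t: 1.65
eef_pos: [451.8, 34.2, 320.9]
tcp_rot: [-2.486, 1.57, 2.181]
ft_force: [-0.4, 0.1, 0.3]
opening: 1.0
```

Run:
```python
from h import *
here(); shot('wrist','w1')
```

```text
t 1.65 F [-0.36  0.1   0.33] M [-0.065  0.076 -0.009] grasp [451.76  34.33 149.94] toolx [-4.e-04  5.e-04 -1.e+00] tooly [ 9.99e-01 -4.49e-02 -4.00e-04] j6 -0.026 open 1.0
```

View pics/w1.png

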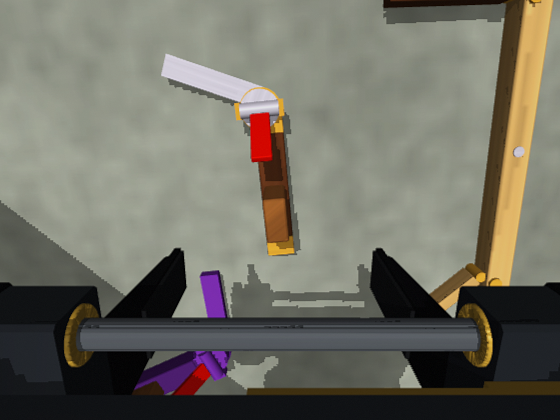

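Run:
```python
from h import *
crop('w1',220,75,320,265,3.1,'w1c')
```

```text
(no output)
```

View pics/w1c.png

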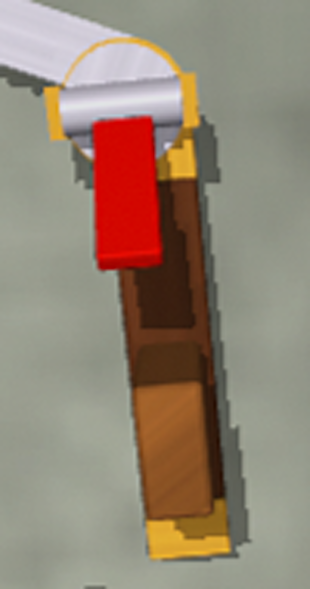

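Run:
```python
from h import *
d=load('w1'); P=lambda x,y,z: np.round(at(d,220+x/3.1-.34,75+y/3.1-.34,z),1)
c=[P(*q,64) for q in [(133,385),(203,378),(212,512),(147,518)]]; print(c,np.mean(c,0))
for q in [(196,180,20),(228,540,20),(118,270,20),(148,540,20),(124,100,12)]: print(P(*q))
t=load('top0')
print(tri([(t,205+304/4.4-.38,150+379/4.4-.38),(d,220+174/3.1-.34,75+448/3.1-.34)]))
W=lambda u,v,z: np.round(at(d,u,v,z),1)
print('rail WF',W(548,50,24), W(482,265,24),'dark tip',W(383,8,20),'dark root',W(505,8,20))
```

```text
[array([441.7,  55.3,  64. ]), array([456.8,  56.2,  64. ]), array([457.6,  25.3,  64. ]), array([443.1,  24.5,  64. ])] [449.8    40.325  64.   ]
[457.5  94.5  20. ]
[4.622e+02 1.000e-01 2.000e+01]
[437.3  73.5  20. ]
[440.8   1.1  20. ]
[440.8 113.9  12. ]
[449.55341808  37.79411876  55.04887147]
rail WF [644.5 143.   24. ] [617.5 -19.7  24. ] dark tip [529.6 175.3  20. ] dark root [613.3 171.5  20. ]
```

Run:
```python
from h import *
plan([449.8,39.5,51],0.048)
```

```text
t 1.7 F [0.33 0.64 0.46] p [451.7  34.3 321. ] open 1.002
shift in current axes [99.  -2.1 -5.1] in target axes [99.  -1.6 -5.3] rotvec [-0.0926 -0.0003  0.0003]
```

Request:
jog_arm:
  deltas: [0,-2,-5,-0.093,0,0,1,35,0,0,0,0,0,1,35,0,0,0,0,0,1,29,0,0,0,0,0,1,0,0,0,0,0,0,1]

```text
t: 2.33
eef_pos: [447.7, 46.3, 221.4]
tcp_rot: [1.547, 1.568, 0.043]
ft_force: [-0.4, -0.4, 0.9]
opening: 1.001
```

Run:
```python
from h import *
here(); plan([449.8,39.5,51],0.048); shot('wrist','w2')
```

```text
t 2.33 F [-0.41 -0.36  0.87] M [-0.095  0.072 -0.052] grasp [448.21  46.36  50.36] toolx [ 2.8e-03  1.0e-04 -1.0e+00] tooly [0.9978 0.0667 0.0028] j6 -0.111 open 1.001
t 2.33 F [-0.41 -0.36  0.87] p [447.7  46.3 221.4] open 1.001
shift in current axes [-0.6  1.6  7. ] in target axes [-0.6  1.7  6.9] rotvec [ 0.0187  0.     -0.0028]
```

View pics/w2.png

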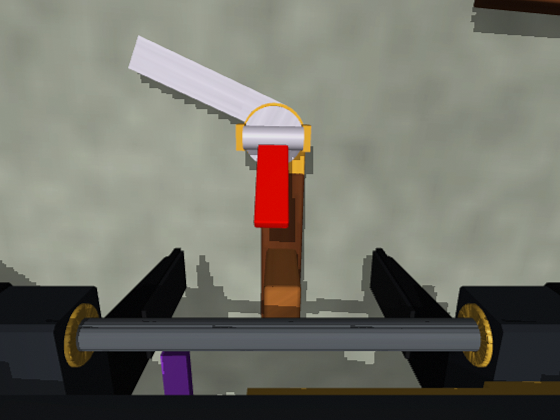

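Request:
jog_arm:
  deltas: [0,2,6,0.006,0,-0.002,1,0,0,0,0,0,0,1]

```text
t: 2.62
eef_pos: [450.7, 40.8, 224.5]
tcp_rot: [1.463, 1.565, -0.046]
ft_force: [0.4, 1.2, 1.0]
opening: 1.003
```

Run:
```python
from h import *
here(); plan([449.8,39.5,51],0.058)
```

```text
t 2.62 F [0.38 1.23 0.99] M [-0.048  0.047 -0.004] grasp [451.6   40.79  53.46] toolx [ 5.5e-03 -3.0e-04 -1.0e+00] tooly [0.9981 0.062  0.0055] j6 -0.118 open 1.003
t 2.62 F [0.38 1.23 0.99] p [450.7  40.8 224.5] open 1.003
shift in current axes [ 2.5 -1.   1.3] in target axes [ 2.5 -0.9  1.3] rotvec [ 0.0041  0.0006 -0.0055]
```

Request:
jog_arm:
  deltas: [2.5,-1,1,0.004,0,-0.005,1,0,0,0,0,0,0,0,0,0,0,0,0,0,0,0,0,0,0,0,0,0,0,0,0,0,0,0,0,0,0,0,0,0,0,0]

```text
t: 3.38
eef_pos: [449.7, 39.5, 223.0]
tcp_rot: [1.209, 1.568, -0.305]
ft_force: [-0.1, 1.2, 0.3]
opening: 0.533
```

Run:
```python
from h import *
here(); plan([449.8,39.5,51],0.058); shot('wrist','w3')
```

```text
t 3.38 F [-0.12  1.2   0.32] M [-0.103  0.08   0.014] grasp [450.1   39.39  52.  ] toolx [ 2.2e-03 -7.0e-04 -1.0e+00] tooly [0.9984 0.0573 0.0022] j6 -0.115 open 0.533
t 3.38 F [-0.12  1.2   0.32] p [449.7  39.5 223. ] open 0.533
shift in current axes [1.  0.1 0. ] in target axes [1.  0.1 0. ] rotvec [-0.0007  0.0008 -0.0022]
```

View pics/w3.png

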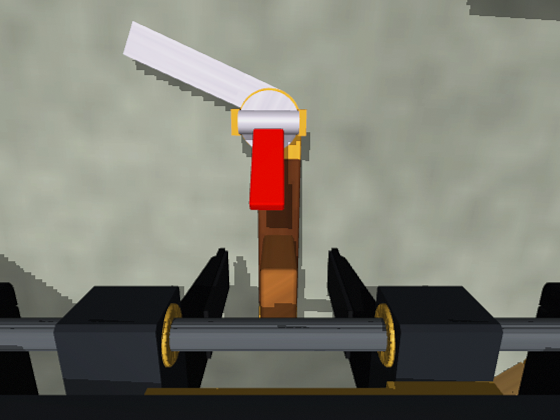

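Picture: the fingers straddle the block (about 278,300) evenly and the stock is aligned, so I'll finish closing.

Request:
jog_arm:
  deltas: [0,0,0,0,0,0,0,0,0,0,0,0,0,0,0,0,0,0,0,0,0,0,0,0,0,0,0,0,0,0,0,0,0,0,0,0,0,0,0,0,0,0,0,0,0,0,0,0,0]

```text
t: 4.3
eef_pos: [449.7, 39.5, 223.0]
tcp_rot: [1.202, 1.569, -0.312]
ft_force: [0.8, -0.4, 0.3]
opening: 0.168
```

Run:
```python
from h import *
here()
```

```text
t 4.3 F [ 0.84 -0.41  0.32] M [-0.062  0.055 -0.052] grasp [450.11  39.39  51.95] toolx [ 2.2e-03 -7.0e-04 -1.0e+00] tooly [0.9984 0.0573 0.0021] j6 -0.115 open 0.168
```

Request:
jog_arm:
  deltas: [-8,0,0,0,0,0,0,0,35,-1,0.03,0,0,0,0,45,0,0.027,0,0,0,0,40,0,0,0,0,0,0,20,0,0,0,0,0,0,0,0,0,0,0,0]

```text
t: 5.05
eef_pos: [592.5, 43.9, 232.5]
tcp_rot: [-1.134, 1.569, -2.706]
ft_force: [-0.1, -0.5, -3.9]
opening: 0.165
```

Run:
```python
from h import *
here(); plan([598,42,52],0.0); shot('wrist','w4'); shot('top','t4')
crop('t4',190,140,390,270,4,'t4c')
```

```text
t 5.05 F [-0.07 -0.48 -3.92] M [-0.191  0.126  0.011] grasp [592.26  43.84  61.54] toolx [-1.4e-03 -7.0e-04 -1.0e+00] tooly [ 1.     -0.0013 -0.0014] j6 -0.035 open 0.165
t 5.05 F [-0.07 -0.48 -3.92] p [592.5  43.9 232.5] open 0.165
shift in current axes [9.5 5.5 1.9] in target axes [9.5 5.5 1.9] rotvec [-0.0013  0.0007  0.0014]
```

View pics/w4.png

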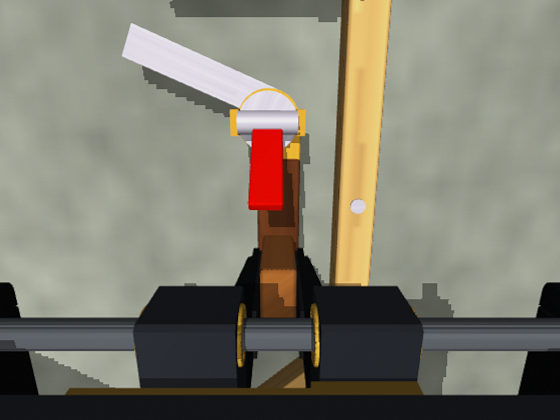

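View pics/t4c.png

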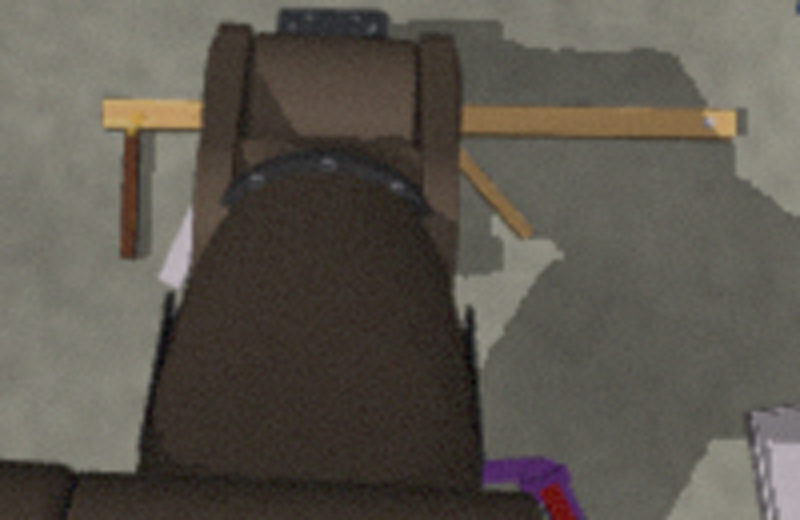

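Run:
```python
from h import *
crop('w4',225,0,405,290,2,'w4c')
```

```text
(no output)
```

View pics/w4c.png

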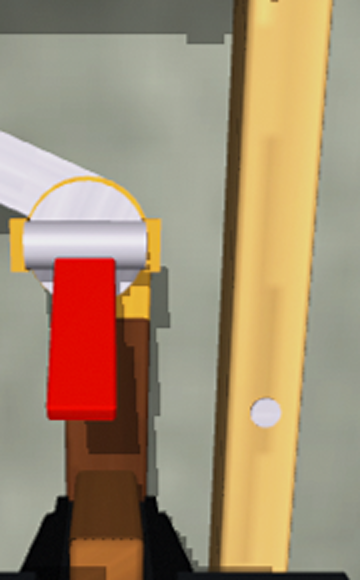

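Run:
```python
from h import *
d=load('w4'); P=lambda x,y,z: np.round(at(d,225+x/2-.25,y/2-.25,z),1)
for q in [(248,4,24),(240,200,24),(224,560,24),(331,4,24),(290,560,24),(150,290,29.5),(147,490,29.5)]: print(q,P(*q))
print(np.round(d['world_from_camera'],3))
# candidate distortion?: project top-derived rail
for y in (170,100,40): print(proj(d,[623.8,y,24]))
```

```text
(248, 4, 24) [624.  170.2  24. ]
(240, 200, 24) [624.4 127.4  24. ]
(224, 560, 24) [624.9  29.5  24. ]
(331, 4, 24) [643.  170.2  24. ]
(290, 560, 24) [643.7  29.4  24. ]
(150, 290, 29.5) [602.3 106.1  29.5]
(147, 490, 29.5) [602.4  53.1  29.5]
[[ 1.00000e+00  1.00000e-03  1.00000e-03  5.91660e+02]
 [-1.00000e-03  9.57000e-01  2.89000e-01  1.26527e+02]
 [-1.00000e-03 -2.89000e-01  9.57000e-01  2.11489e+02]
 [ 0.00000e+00  0.00000e+00  0.00000e+00  1.00000e+00]]
(np.float64(348.18730635921486), np.float64(2.273189585129586))
(np.float64(340.77416400881134), np.float64(155.54056904317983))
(np.float64(335.5876178026712), np.float64(262.77287457282006))
```

Request:
jog_arm:
  deltas: [5,0,0,-0.004,0,0.001,0,4,0,0,0,0,0,0,0,6,0,0,0,0,0,0,6,0,0,0,0,0,0,0,0,0,0,0,0]

```text
t: 5.78
eef_pos: [602.1, 44.1, 223.0]
tcp_rot: [-1.405, 1.567, -2.972]
ft_force: [0.8, -0.2, -2.2]
opening: 0.168
```

Run:
```python
from h import *
here()
```

```text
t 5.78 F [ 0.79 -0.16 -2.23] M [-0.134 -0.044  0.046] grasp [601.58  44.    51.98] toolx [-3.3e-03 -6.0e-04 -1.0e+00] tooly [ 1.      0.0032 -0.0033] j6 -0.039 open 0.168
```

Request:
jog_arm:
  deltas: [0,4,0,0,0,0.003,0,0.3,3,0,0,0,0,0,0.3,2,0,0,0,0,0]

```text
t: 6.15
eef_pos: [611.2, 44.2, 223.0]
tcp_rot: [-1.252, 1.569, -2.819]
ft_force: [-3.9, -1.4, 5.6]
opening: 0.166
```

Run:
```python
from h import *
here()
```

```text
t 6.15 F [-3.93 -1.36  5.55] M [-0.156  0.944  0.001] grasp [610.92  44.08  51.97] toolx [-1.6e-03 -5.0e-04 -1.0e+00] tooly [ 1.      0.0033 -0.0016] j6 -0.038 open 0.166
```

Request:
jog_arm:
  deltas: [-0.2,0,0,0,0,0.001,0,0,1,0,0,0,0,0,0,0.5,0,0,0,0,0]

```text
t: 6.52
eef_pos: [612.8, 44.2, 223.0]
tcp_rot: [-0.63, 1.57, -2.198]
ft_force: [-2.4, 0.2, 0.6]
opening: 0.168
```

Run:
```python
from h import *
here(); shot('wrist','w5'); crop('w5',225,0,405,290,2,'w5c')
```

```text
t 6.53 F [-2.44  0.21  0.62] M [-0.146  0.494  0.051] grasp [612.77  44.09  51.95] toolx [-4.e-04 -5.e-04 -1.e+00] tooly [ 1.0e+00  3.3e-03 -4.0e-04] j6 -0.038 open 0.168
```

View pics/w5c.png

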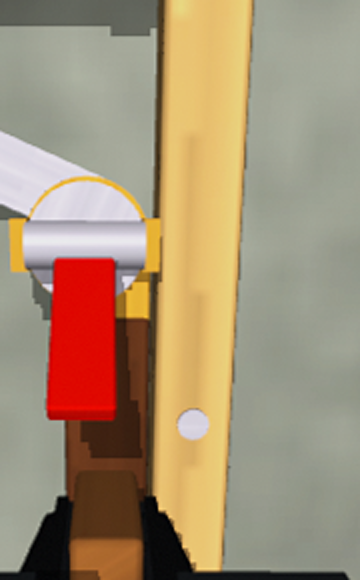

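Request:
jog_arm:
  deltas: [-0.1,0.8,0,0,0,0,0,0,0.6,0,0,0,0,0]

```text
t: 6.82
eef_pos: [614.1, 44.2, 222.9]
tcp_rot: [-1.286, 1.569, -2.854]
ft_force: [-5.3, 0.3, 4.1]
opening: 0.164
```

Run:
```python
from h import *
here()
```

```text
t 6.83 F [-5.29  0.29  4.05] M [-0.167  1.19  -0.066] grasp [613.83  44.14  51.95] toolx [-1.5e-03 -4.0e-04 -1.0e+00] tooly [ 1.      0.0031 -0.0015] j6 -0.038 open 0.164
```

Request:
jog_arm:
  deltas: [-0.2,0.1,-3,0,0,0.001,0,-0.1,0.2,-4,0,0,0,0,0,0.2,-4,0,0,0,0]

```text
t: 7.2
eef_pos: [614.3, 55.1, 223.0]
tcp_rot: [-1.084, 1.568, -2.652]
ft_force: [-4.0, -4.2, 2.0]
opening: 0.165
```

Run:
```python
from h import *
here()
```

```text
t 7.2 F [-3.99 -4.21  2.01] M [-0.865  0.799 -0.133] grasp [613.92  54.86  51.99] toolx [-0.0021 -0.0011 -1.    ] tooly [ 1.      0.0024 -0.0021] j6 -0.019 open 0.165
```

Request:
jog_arm:
  deltas: [-0.1,0.1,-4,0,0,0.001,0,-0.1,0.1,-4,0,0,0,0,-0.1,0.1,-4,0,0,0.001,0,0,0.1,-4,0,0,0,0]

```text
t: 7.7
eef_pos: [614.3, 72.0, 223.0]
tcp_rot: [-0.833, 1.568, -2.401]
ft_force: [-3.5, -3.4, -0.3]
opening: 0.165
```

Run:
```python
from h import *
here(); shot('wrist','w6')
```

```text
t 7.7 F [-3.48 -3.36 -0.31] M [-0.782  0.702 -0.084] grasp [613.95  71.65  52.03] toolx [-0.0019 -0.0017 -1.    ] tooly [ 1.      0.0025 -0.0019] j6 0.01 open 0.165
```

View pics/w6.png

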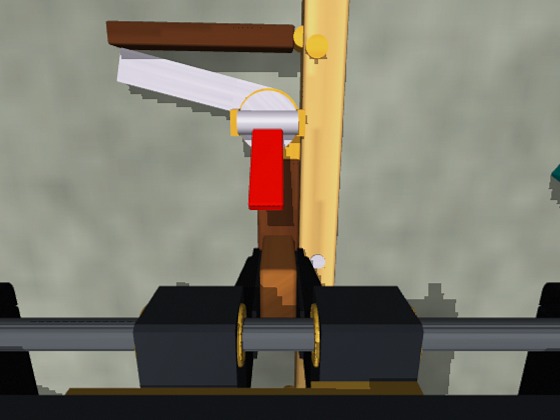

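Request:
jog_arm:
  deltas: [0,0.1,-4,0,0,0.001,0,-0.1,0.1,-4,0,0,0,0,0,0.1,-2,0,0,0.001,0]

```text
t: 8.12
eef_pos: [614.2, 82.7, 223.0]
tcp_rot: [-0.609, 1.568, -2.177]
ft_force: [-4.7, -4.2, 1.4]
opening: 0.166
```

Run:
```python
from h import *
here(); shot('wrist','w7'); crop('w7',100,0,340,180,3,'w7c')
```

```text
t 8.12 F [-4.67 -4.21  1.42] M [-1.008  1.022 -0.211] grasp [613.95  82.35  52.05] toolx [-0.0014 -0.0021 -1.    ] tooly [ 1.      0.0028 -0.0014] j6 0.027 open 0.166
```

View pics/w7c.png

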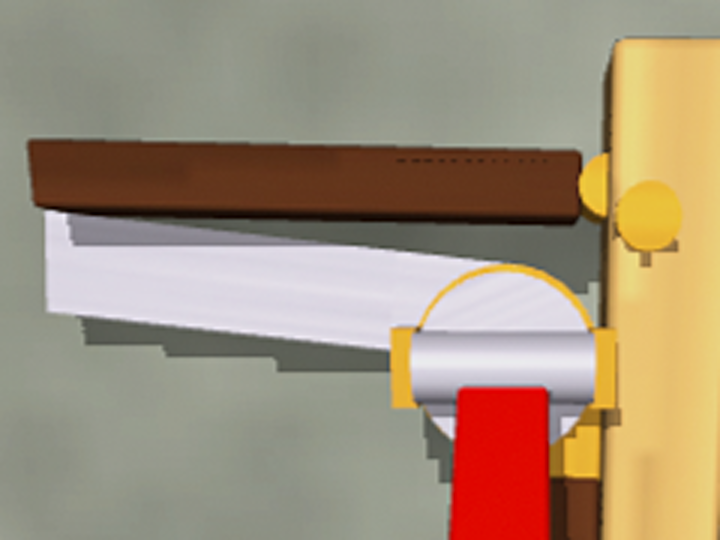

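Run:
```python
from h import *
d=load('w7'); P=lambda x,y,z: np.round(at(d,100+x/3-.33,y/3-.33,z),1)
for q in [(36,206,20),(575,217,20),(36,209,1),(575,223,1),(505,263,12),(505,218,20),(505,266,10)]: print(q,P(*q))
for q in [(606,60,24),(602,480,24),(55,215,10),(400,250,10)]: print(q,P(*q))
```

```text
(36, 206, 20) [535.5 179.6  20. ]
(575, 217, 20) [619.2 178.2  20. ]
(36, 209, 1) [527.3 180.6   1. ]
(575, 223, 1) [619.8 178.6   1. ]
(505, 263, 12) [608.  171.7  12. ]
(505, 218, 20) [608.3 178.1  20. ]
(505, 266, 10) [608.  171.3  10. ]
(606, 60, 24) [623.3 199.5  24. ]
(602, 480, 24) [624.  137.9  24. ]
(55, 215, 10) [534.2 179.   10. ]
(400, 250, 10) [590.6 173.8  10. ]
```

Request:
jog_arm:
  deltas: [-0.1,0.1,-3,0,0,0.001,0,0,0.1,-2,0,0,0,0,0,0.05,0,0,0,0,0]

```text
t: 8.55
eef_pos: [614.2, 88.1, 223.1]
tcp_rot: [-0.601, 1.568, -2.169]
ft_force: [-3.2, -1.5, -0.4]
opening: 0.168
```

Run:
```python
from h import *
here()
```

```text
t 8.55 F [-3.22 -1.49 -0.4 ] M [-0.439  0.717 -0.192] grasp [613.93  87.71  52.06] toolx [-0.0014 -0.0021 -1.    ] tooly [ 1.      0.0027 -0.0014] j6 0.036 open 0.168
```

Request:
jog_arm:
  deltas: [0,0.1,-0.8,0,0,0,0,0,0.1,-0.6,0,0,0,0]

```text
t: 8.8
eef_pos: [614.3, 89.3, 223.1]
tcp_rot: [-0.685, 1.568, -2.253]
ft_force: [-4.3, -4.5, -0.3]
opening: 0.166
```

Run:
```python
from h import *
here(); shot('wrist','w8'); crop('w8',100,0,340,180,3,'w8c')
```

```text
t 8.8 F [-4.35 -4.54 -0.26] M [-0.872  0.835 -0.209] grasp [613.96  88.93  52.09] toolx [-0.0019 -0.0023 -1.    ] tooly [ 1.      0.0028 -0.0019] j6 0.038 open 0.166
```

View pics/w8c.png

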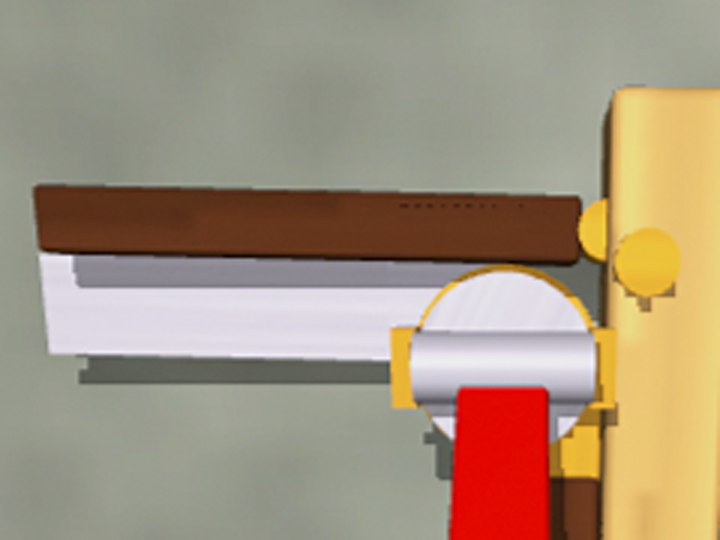

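Picture: the blade edge lies nearly along the dark fin, with the hub (505,265) about to touch. I'll press a little more.

Request:
jog_arm:
  deltas: [0,0.1,-0.6,0,0,0,0,0,0.1,-0.6,0,0,0,0]

```text
t: 9.1
eef_pos: [614.4, 89.8, 223.1]
tcp_rot: [-0.65, 1.566, -2.218]
ft_force: [-4.3, -7.9, 0.5]
opening: 0.167
```

Run:
```python
from h import *
here()
```

```text
t 9.1 F [-4.33 -7.91  0.49] M [-1.423  0.841 -0.176] grasp [613.97  89.19  52.09] toolx [-0.0026 -0.0035 -1.    ] tooly [ 1.      0.0028 -0.0026] j6 0.04 open 0.167
```

Request:
jog_arm:
  deltas: [0,0.1,-0.6,0,0,0,0,0,0.1,-0.6,0,0,0,0]

```text
t: 9.35
eef_pos: [614.6, 90.0, 223.1]
tcp_rot: [-0.621, 1.565, -2.189]
ft_force: [-3.7, -6.1, -0.1]
opening: 0.165
```

Run:
```python
from h import *
here();
```

```text
t 9.35 F [-3.7  -6.06 -0.13] M [-1.241  0.89  -0.141] grasp [614.01  89.19  52.14] toolx [-0.0033 -0.0046 -1.    ] tooly [ 1.      0.0026 -0.0033] j6 0.042 open 0.165
```

Run:
```python
from h import *
plan([614,89.5,52.1],0.003)
```

```text
t 9.35 F [-3.7  -6.06 -0.13] p [614.6  90.  223.1] open 0.165
shift in current axes [ 0.  -0.6  0.5] in target axes [ 0.  -0.6  0.5] rotvec [-0.0004  0.0046  0.0033]
```

Request:
jog_arm:
  deltas: [0,0.1,-0.8,0,-0.003,0.002,0,0,0.1,-0.8,0,-0.002,0.001,0]

```text
t: 9.6
eef_pos: [614.4, 91.1, 223.3]
tcp_rot: [-0.222, 1.561, -1.791]
ft_force: [-4.9, -5.6, 1.7]
opening: 0.165
```

Run:
```python
from h import *
here(); plan([614,89.5,52.1],0.003)
```

```text
t 9.6 F [-4.86 -5.59  1.72] M [-0.779  1.154 -0.162] grasp [613.99  89.36  52.29] toolx [-0.0022 -0.01   -0.9999] tooly [ 1.      0.0019 -0.0023] j6 0.052 open 0.165
t 9.6 F [-4.86 -5.59  1.72] p [614.4  91.1 223.3] open 0.165
shift in current axes [ 0.2 -0.4  1.6] in target axes [ 0.2 -0.4  1.6] rotvec [-0.0011  0.01    0.0023]
```

Request:
jog_arm:
  deltas: [0.1,-0.3,1.2,-0.001,0.01,0.002,0]

```text
t: 9.72
eef_pos: [614.0, 89.5, 223.3]
tcp_rot: [-0.824, 1.57, -2.391]
ft_force: [-4.4, -6.2, 0.3]
opening: 0.164
```

Run:
```python
from h import *
here(); plan([614.2,90,52.1],0.003)
```

```text
t 9.72 F [-4.38 -6.25  0.35] M [-1.631  0.763 -0.178] grasp [613.9   89.43  52.27] toolx [-6.e-04 -5.e-04 -1.e+00] tooly [ 1.0e+00  3.3e-03 -6.0e-04] j6 0.036 open 0.164
t 9.72 F [-4.38 -6.25  0.35] p [614.   89.5 223.3] open 0.164
shift in current axes [ 0.2  0.2 -0.5] in target axes [ 0.2  0.2 -0.5] rotvec [0.0003 0.0005 0.0006]
```

Level again. A firmer steady press for two rows.

Request:
jog_arm:
  deltas: [0,0.15,-0.9,0,0.002,0.001,0,0,0.15,-0.7,0,0.002,0.001,0]

```text
t: 9.98
eef_pos: [614.0, 89.4, 223.3]
tcp_rot: [-2.68, 1.57, 2.036]
ft_force: [-5.4, -9.1, 2.1]
opening: 0.167
```

Run:
```python
from h import *
here(); plan([614.2,90,52.1],0.003); shot('wrist','w9'); crop('w9',100,0,340,180,3,'w9c')
```

```text
t 9.97 F [-5.36 -9.06  2.1 ] M [-2.198  1.08  -0.208] grasp [613.93  89.53  52.27] toolx [-5.e-04  1.e-03 -1.e+00] tooly [ 1.0e+00  3.6e-03 -5.0e-04] j6 0.033 open 0.167
t 9.97 F [-5.36 -9.06  2.1 ] p [614.   89.4 223.3] open 0.167
shift in current axes [ 0.2  0.2 -0.6] in target axes [ 0.2  0.2 -0.6] rotvec [ 0.0006 -0.001   0.0005]
```

View pics/w9c.png

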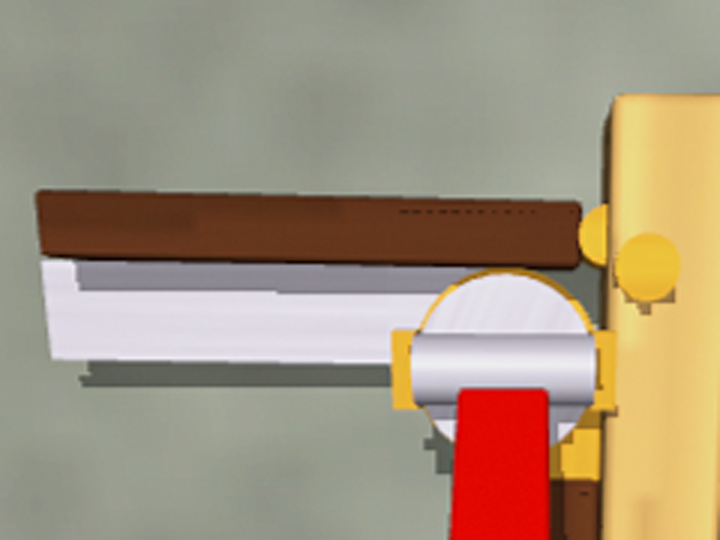

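Request:
jog_arm:
  deltas: [0,0.1,-0.7,0,0,0,0,0,0.1,-0.6,0,0,0,0]

```text
t: 10.28
eef_pos: [614.1, 89.5, 223.3]
tcp_rot: [-1.367, 1.569, -2.934]
ft_force: [-4.0, -5.9, -0.3]
opening: 0.168
```

Run:
```python
from h import *
here(); plan([614.0,89.5,52.1],0.003)
d=load('w9'); P=lambda x,y,z: np.round(at(d,100+x/3-.33,y/3-.33,z),1)
for q in [(42,256,20),(575,268,20),(50,358,10),(390,363,10),(600,150,24),(600,500,24)]: print(q,P(*q))
```

```text
t 10.28 F [-4.05 -5.89 -0.27] M [-1.377  0.815 -0.224] grasp [613.92  89.47  52.27] toolx [-1.3e-03 -3.0e-04 -1.0e+00] tooly [ 1.      0.0032 -0.0013] j6 0.035 open 0.168
t 10.28 F [-4.05 -5.89 -0.27] p [614.1  89.5 223.3] open 0.168
shift in current axes [ 0.2 -0.1  0. ] in target axes [ 0.2 -0.1  0. ] rotvec [0.0002 0.0003 0.0013]
(42, 256, 20) [535.2 179.5  20. ]
(575, 268, 20) [619.2 178.   20. ]
(50, 358, 10) [530.3 163.5  10. ]
(390, 363, 10) [588.2 162.9  10. ]
(600, 150, 24) [622.6 194.7  24. ]
(600, 500, 24) [623.7 141.8  24. ]
```

Request:
jog_arm:
  deltas: [0,0.1,-1.1,0,0.002,0.001,0,0,0.1,-1.0,0,0.002,0,0]

```text
t: 10.52
eef_pos: [614.2, 89.5, 223.3]
tcp_rot: [-1.859, 1.569, 2.857]
ft_force: [-4.1, -12.2, -0.1]
opening: 0.169
```

Run:
```python
from h import *
here(); plan([614.0,89.5,52.1],0.003)
```

```text
t 10.53 F [ -4.08 -12.16  -0.12] M [-2.605  0.792 -0.202] grasp [613.93  89.6   52.28] toolx [-1.8e-03  5.0e-04 -1.0e+00] tooly [ 1.      0.0037 -0.0018] j6 0.034 open 0.169
t 10.53 F [ -4.08 -12.16  -0.12] p [614.2  89.5 223.3] open 0.169
shift in current axes [ 0.2 -0.2  0. ] in target axes [ 0.2 -0.2  0. ] rotvec [ 0.0007 -0.0005  0.0018]
```

Request:
jog_arm:
  deltas: [0,0,-0.4,0,0,0,0,0,0,-0.2,0,0,0,0.4,0,0,0,0,0,0,0.4,0,0,0,0,0,0,0.4]

```text
t: 11.02
eef_pos: [615.4, 90.1, 224.0]
tcp_rot: [1.876, 1.568, 0.309]
ft_force: [0.4, -0.4, -0.5]
opening: 0.385
```

Run:
```python
from h import *
here(); shot('wrist','w10'); crop('w10',100,0,340,180,3,'w10c')
```

```text
t 11.03 F [ 0.4  -0.41 -0.5 ] M [-0.086  0.04  -0.014] grasp [615.88  90.24  53.01] toolx [ 0.0031  0.001  -1.    ] tooly [1.     0.0035 0.0031] j6 0.035 open 0.385
```

View pics/w10c.png

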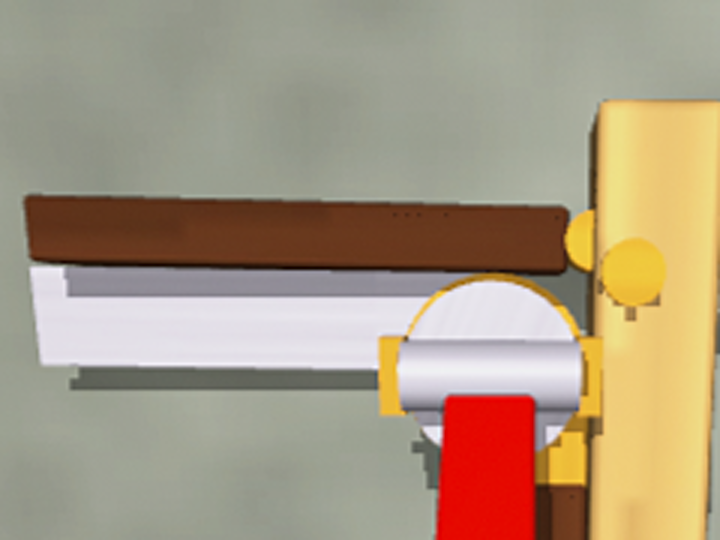

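Request:
jog_arm:
  deltas: [-10,0,0,0,0,0,0.4,-25,0,0,0,0,-0.003,0.3,-15,-3,-12,0,0,0,0,0,-4,-14,0,0,0,0,0,0,-10,0,0,0,0,0,0,0,0,0,0,0,0,0,0,0,0,0,0]

```text
t: 11.95
eef_pos: [607.2, 129.7, 275.6]
tcp_rot: [-2.727, 1.57, 1.991]
ft_force: [-0.4, 0.3, 0.0]
opening: 0.006
```

Run:
```python
from h import *
here(); plan([608.9,126.5,88],0.003); shot('wrist','w11')
```

```text
t 11.95 F [-0.36  0.32  0.04] M [-0.117  0.048 -0.009] grasp [607.1  129.95 104.62] toolx [-5.0e-04  1.2e-03 -1.0e+00] tooly [ 1.e+00  5.e-03 -5.e-04] j6 0.098 open 0.006
t 11.95 F [-0.36  0.32  0.04] p [607.2 129.7 275.6] open 0.006
shift in current axes [16.6  1.7  3.3] in target axes [16.6  1.7  3.3] rotvec [ 0.002  -0.0012  0.0005]
```

View pics/w11.png

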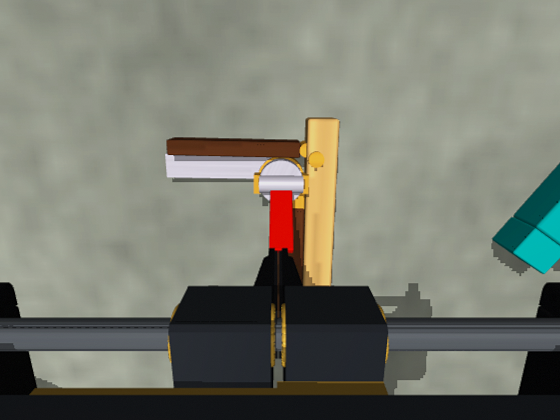

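Run:
```python
from h import *
d=load('w11')
print(at(d,280,183,30),at(d,281,220,50))
```

```text
[607.51409457 163.82005214  30.        ] [608.10272792 145.87998351  50.        ]
```

Request:
jog_arm:
  deltas: [8,2,2,0,0,0,0,7,0,1,0,0,0,0,0,0,0,0,0,0,0]

```text
t: 12.38
eef_pos: [609.5, 125.6, 258.6]
tcp_rot: [-2.051, 1.569, 2.665]
ft_force: [-0.4, -0.3, -0.0]
opening: 0.005
```

Run:
```python
from h import *
here(); plan([608.9,126.5,50],0.003)
```

```text
t 12.38 F [-0.42 -0.28 -0.02] M [-0.069  0.081 -0.02 ] grasp [609.12 125.79  87.62] toolx [-0.002  0.001 -1.   ] tooly [ 1.      0.0037 -0.002 ] j6 0.092 open 0.005
t 12.38 F [-0.42 -0.28 -0.02] p [609.5 125.6 258.6] open 0.005
shift in current axes [37.6 -0.5 -0.9] in target axes [37.6 -0.5 -0.9] rotvec [ 0.0007 -0.001   0.002 ]
```

Request:
jog_arm:
  deltas: [2,0,-2,0,0,0.002,0,3,0,0,0,0,0,0,3,0,0,0,0,0,0,3,0,0,0,0,0,0,3,0,0,0,0,0,0]

```text
t: 13.0
eef_pos: [609.9, 127.1, 245.1]
tcp_rot: [1.664, 1.568, 0.097]
ft_force: [0.2, -1.5, 2.0]
opening: 0.003
```

Run:
```python
from h import *
here();shot('wrist','w12')
```

```text
t 13.0 F [ 0.17 -1.54  1.98] M [-0.351 -0.028  0.055] grasp [610.32 127.19  74.1 ] toolx [ 2.7e-03  3.0e-04 -1.0e+00] tooly [1.     0.0038 0.0027] j6 0.096 open 0.003
```

View pics/w12.png

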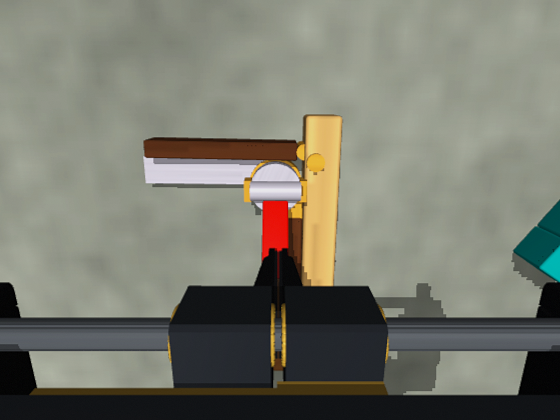

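Request:
jog_arm:
  deltas: [3,-1,0,0,0,-0.002,0,3,0,0,0,0,0,0,3,0,0,0,0,0,0,3,0,0,0,0,0,0,3,0,0,0,0,0,0]

```text
t: 13.68
eef_pos: [608.7, 127.3, 228.6]
tcp_rot: [-2.9, 1.57, 1.816]
ft_force: [0.2, 0.4, 0.9]
opening: 0.004
```

Run:
```python
from h import *
here();shot('wrist','w13');crop('w13',130,100,350,290,3,'w13c')
```

```text
t 13.68 F [0.25 0.43 0.9 ] M [-0.254  0.065 -0.018] grasp [608.67 127.38  57.56] toolx [-1.e-04  4.e-04 -1.e+00] tooly [ 1.0e+00  3.9e-03 -1.0e-04] j6 0.096 open 0.004
```

View pics/w13c.png

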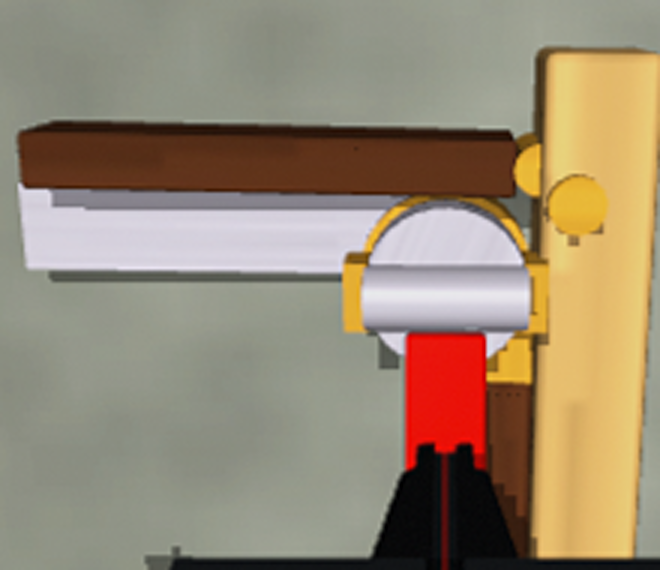

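Request:
jog_arm:
  deltas: [2,0,0,0,0,0,0,2,0,0,0,0,0,0,1.5,0,0,0,0,0,0,1,0,0,0,0,0,0]

```text
t: 14.22
eef_pos: [608.6, 127.3, 221.2]
tcp_rot: [-2.072, 1.57, 2.645]
ft_force: [0.5, -0.4, 1.0]
opening: 0.005
```

Run:
```python
from h import *
here()
```

```text
t 14.22 F [ 0.48 -0.43  1.02] M [-0.192  0.046  0.017] grasp [608.52 127.4   50.2 ] toolx [-6.e-04  3.e-04 -1.e+00] tooly [ 1.0e+00  3.9e-03 -6.0e-04] j6 0.096 open 0.005
```

Request:
jog_arm:
  deltas: [0.8,0,0,0,0,0,0,0.8,0,0,0,0,0,0]

```text
t: 14.48
eef_pos: [608.7, 127.3, 219.9]
tcp_rot: [-2.4, 1.57, 2.316]
ft_force: [-2.4, -1.1, 10.2]
opening: 0.006
```

Run:
```python
from h import *
here()
```

```text
t 14.47 F [-2.41 -1.06 10.25] M [-0.266  0.447  0.036] grasp [608.61 127.38  48.93] toolx [-3.e-04  3.e-04 -1.e+00] tooly [ 1.0e+00  3.9e-03 -3.0e-04] j6 0.096 open 0.006
```

Request:
jog_arm:
  deltas: [0.1,0,0,0,0,0,0,0,0,0,0,0,0,0,-4,0,0,0,0,0,0,-20,0,0,0,0,0,0,-25,0,0,0,0,0,0,0,0,0,0,0,0,0]

```text
t: 15.22
eef_pos: [608.6, 127.5, 270.1]
tcp_rot: [-2.032, 1.569, 2.684]
ft_force: [0.5, -0.7, -0.7]
opening: 0.004
```

Run:
```python
from h import *
here();shot('wrist','w14');crop('w14',130,80,350,290,2.8,'w14c'); plan([613.9,89.5,102],0.003)
```

```text
t 15.22 F [ 0.5  -0.68 -0.74] M [-0.05   0.082  0.032] grasp [608.35 127.6   99.14] toolx [-1.3e-03  6.0e-04 -1.0e+00] tooly [ 1.      0.0038 -0.0013] j6 0.096 open 0.004
t 15.28 F [0.11 1.29 0.48] p [608.3 127.5 269. ] open 0.006
shift in current axes [-4.   5.4 38. ] in target axes [-4.   5.5 38. ] rotvec [ 0.0008 -0.0004  0.0031]
```

View pics/w14c.png

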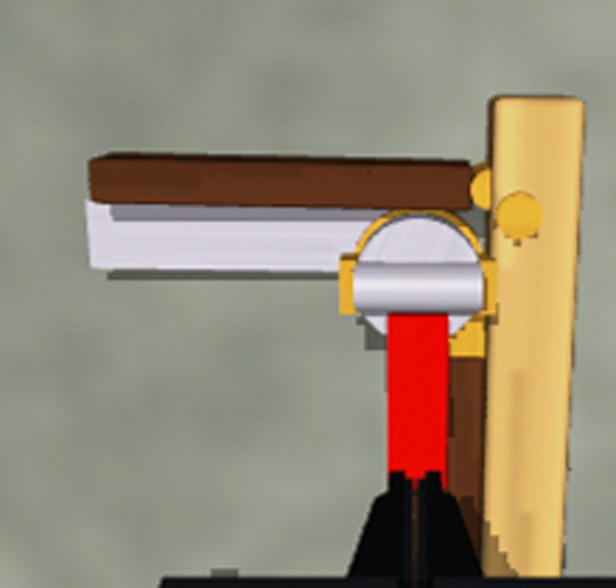

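Picture: the lever is flat along the stock (418,400), and the blade is flush with the dark fin. Regrip.

Request:
jog_arm:
  deltas: [0,3,20,0,0,0,0.5,0,2.5,18,0,0,0,0.5,0,0,0,0,0,0,0.5,0,0,0,0,0,0,0.5,0,0,0,0,0,0,0.5]

```text
t: 15.9
eef_pos: [614.0, 86.0, 266.0]
tcp_rot: [-1.611, 1.564, 3.104]
ft_force: [0.3, 0.6, -0.3]
opening: 0.466
```

Run:
```python
from h import *
here();plan([613.9,89.5,52],0.003)
```

```text
t 15.9 F [ 0.27  0.61 -0.27] M [-0.11   0.071  0.022] grasp [612.82  86.08  95.01] toolx [-7.2e-03  3.0e-04 -1.0e+00] tooly [ 1.      0.0025 -0.0072] j6 0.03 open 0.466
t 15.9 F [ 0.27  0.61 -0.27] p [614.  86. 266.] open 0.466
shift in current axes [43.   0.2 -3.5] in target axes [43.  -0.1 -3.5] rotvec [-0.0005 -0.0003  0.0072]
```

Request:
jog_arm:
  deltas: [10,0,-3,0,0,0.007,0.5,20,0,0,0,0,0,0.5,12,0,0,0,0,0,0.5,0,0,0,0,0,0,0.5]

```text
t: 16.4
eef_pos: [613.6, 90.8, 221.5]
tcp_rot: [2.215, 1.57, 0.648]
ft_force: [0.1, -0.1, 0.6]
opening: 0.503
```

Run:
```python
from h import *
here();plan([613.9,89.5,52],0.003);shot('wrist','w15')
```

```text
t 16.4 F [ 0.11 -0.08  0.61] M [-0.069  0.059  0.04 ] grasp [613.72  90.85  50.54] toolx [ 5.e-04  4.e-04 -1.e+00] tooly [1.0e+00 4.2e-03 5.0e-04] j6 0.036 open 0.503
t 16.4 F [ 0.11 -0.08  0.61] p [613.6  90.8 221.5] open 0.503
shift in current axes [-1.5  0.3  1.3] in target axes [-1.5  0.3  1.3] rotvec [ 0.0012 -0.0004 -0.0005]
```

View pics/w15.png

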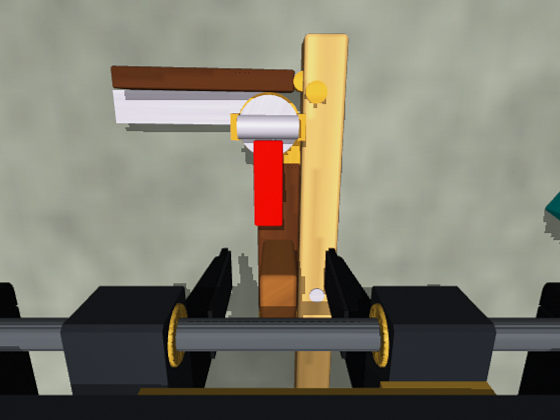

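Centred on the block. Close.

Request:
jog_arm:
  deltas: [-1.5,0.3,1,0,0,0,0,0,0,0,0,0,0,0,0,0,0,0,0,0,0,0,0,0,0,0,0,0,0,0,0,0,0,0,0,0,0,0,0,0,0,0]

```text
t: 17.2
eef_pos: [613.6, 89.7, 225.2]
tcp_rot: [2.118, 1.57, 0.551]
ft_force: [-1.0, -0.5, -0.5]
opening: 0.166
```

Run:
```python
from h import *
here()
```

```text
t 17.2 F [-0.96 -0.47 -0.47] M [-0.092  0.186 -0.007] grasp [613.73  89.81  54.18] toolx [ 8.e-04  5.e-04 -1.e+00] tooly [1.e+00 4.e-03 8.e-04] j6 0.034 open 0.166
```

Request:
jog_arm:
  deltas: [-0.5,-3,3,0,0,0,0,-3,-6,3,0,0,0,0,-25,0,0,0,0,0,0,-25,0,10,0,0,0,0,0,0,45,0,0,0,0,0,0,55,0,0,0,0,0,0,55,0,0,0,0,0,0,50,0,0,0,0,0,0,40,0,0,0,0,0,0,0,0,0,0,0]

```text
t: 18.45
eef_pos: [602.0, -180.2, 280.3]
tcp_rot: [-0.017, 1.57, -1.582]
ft_force: [0.2, 0.3, -4.2]
opening: 0.164
```

Run:
```python
from h import *
here();plan([606,-204,64],0.003)
shot('wrist','w16')
```

```text
t 18.45 F [ 0.19  0.32 -4.15] M [-0.108  0.042  0.017] grasp [ 602.04 -180.27  109.28] toolx [-0.e+00 -6.e-04 -1.e+00] tooly [ 1.      0.0057 -0.    ] j6 -0.401 open 0.164
t 18.45 F [ 0.19  0.32 -4.15] p [ 602.  -180.2  280.3] open 0.164
shift in current axes [45.3  3.8 23.8] in target axes [45.3  3.9 23.8] rotvec [0.0027 0.0006 0.    ]
```

View pics/w16.png

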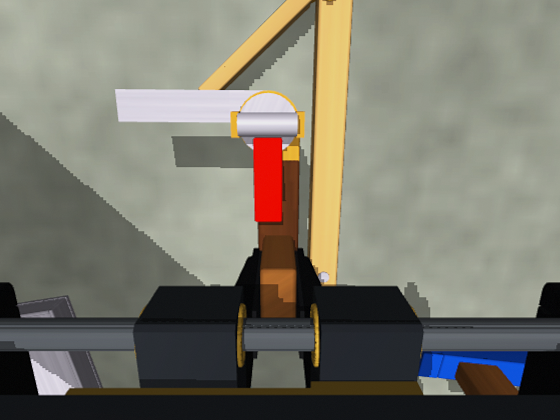

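Request:
jog_arm:
  deltas: [0,2,24,0.002,0,0,0,20,0,0,0,0,0,0,20,0,0,0,0,0,0,8,0,0,0,0,0,0,0,0,0,0,0,0,0]

```text
t: 19.12
eef_pos: [604.5, -202.0, 231.8]
tcp_rot: [0.464, 1.57, -1.098]
ft_force: [0.8, 0.2, -2.8]
opening: 0.165
```

Run:
```python
from h import *
here();plan([606,-204,54],0.003)
shot('wrist','w17')
```

```text
t 19.12 F [ 0.79  0.22 -2.77] M [-0.145 -0.006 -0.048] grasp [ 604.49 -202.09   60.82] toolx [ 1.e-04 -3.e-04 -1.e+00] tooly [1.e+00 8.e-03 1.e-04] j6 -0.434 open 0.165
t 19.12 F [ 0.79  0.22 -2.77] p [ 604.5 -202.   231.8] open 0.165
shift in current axes [6.8 1.5 2. ] in target axes [6.8 1.5 2. ] rotvec [ 0.005   0.0003 -0.0001]
```

View pics/w17.png

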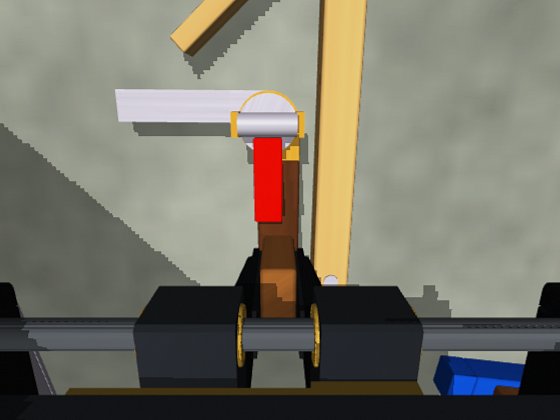

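Request:
jog_arm:
  deltas: [4,2,1,0.005,0,0,0,2,2,0,0,0,0,0,0.5,2,0,0,0,0,0]

```text
t: 19.55
eef_pos: [611.2, -203.0, 226.9]
tcp_rot: [1.073, 1.568, -0.495]
ft_force: [0.4, 0.2, -3.8]
opening: 0.169
```

Run:
```python
from h import *
here()
```

```text
t 19.55 F [ 0.4   0.17 -3.83] M [-0.113  0.054 -0.041] grasp [ 611.68 -203.28   55.89] toolx [ 0.0028 -0.0015 -1.    ] tooly [1.     0.003  0.0028] j6 -0.426 open 0.169
```

Request:
jog_arm:
  deltas: [1.2,0.5,0,0,0.0015,-0.003,0,0.6,1,0,0,0,0,0,0.2,1,0,0,0,0,0]

```text
t: 19.92
eef_pos: [613.8, -203.1, 225.2]
tcp_rot: [-1.688, 1.57, 3.028]
ft_force: [-5.1, -1.6, 3.7]
opening: 0.165
```

Run:
```python
from h import *
here()
```

```text
t 19.93 F [-5.14 -1.57  3.75] M [-0.183  1.333  0.025] grasp [ 613.58 -203.04   54.21] toolx [-1.1e-03  1.0e-04 -1.0e+00] tooly [ 1.      0.0031 -0.0011] j6 -0.424 open 0.165
```

Request:
jog_arm:
  deltas: [-0.2,0.1,-3,0,0,0.001,0,-0.1,0.1,-4,0,0,0,0,0,0.1,-4,0,0,0.001,0,-0.1,0.1,-4,0,0,0,0,0,0.1,-4,0,0,0.001,0]

```text
t: 20.55
eef_pos: [613.5, -183.4, 225.4]
tcp_rot: [-0.722, 1.57, -2.29]
ft_force: [-5.4, -6.3, -0.7]
opening: 0.166
```

Run:
```python
from h import *
here()
```

```text
t 20.55 F [-5.44 -6.27 -0.73] M [-1.338  1.223  0.03 ] grasp [ 613.48 -183.47   54.37] toolx [-2.e-04 -3.e-04 -1.e+00] tooly [ 1.0e+00  3.1e-03 -2.0e-04] j6 -0.396 open 0.166
```

Request:
jog_arm:
  deltas: [0,0,-4,0,0,0,0,0,0.05,-4,0,0,0,0,0,0.05,-4,0,0.001,0,0,0,0.05,-4,0,0,0,0]

```text
t: 21.05
eef_pos: [613.5, -166.7, 225.3]
tcp_rot: [-0.896, 1.57, -2.463]
ft_force: [-2.6, -2.9, -2.8]
opening: 0.166
```

Run:
```python
from h import *
here();shot('wrist','w18')
```

```text
t 21.05 F [-2.59 -2.93 -2.8 ] M [-0.853  0.671  0.05 ] grasp [ 613.39 -166.74   54.35] toolx [-5.e-04 -4.e-04 -1.e+00] tooly [ 1.0e+00  4.7e-03 -5.0e-04] j6 -0.373 open 0.166
```

View pics/w18.png

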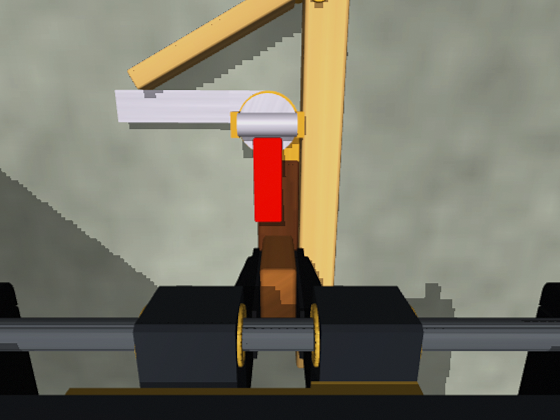

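Request:
jog_arm:
  deltas: [0.1,0.1,-4,0,0,0,0,0,0.1,-4,0,0,0,0,0,0.1,-4,0.001,0.001,0,0,0,0.1,-4,0,0,0,0]

```text
t: 21.6
eef_pos: [613.7, -149.5, 225.3]
tcp_rot: [-2.252, 1.569, 2.464]
ft_force: [-4.6, -3.0, -2.8]
opening: 0.168
```

Run:
```python
from h import *
here()
```

```text
t 21.6 F [-4.57 -3.05 -2.77] M [-0.823  0.755  0.054] grasp [ 613.52 -149.35   54.31] toolx [-1.1e-03  9.0e-04 -1.0e+00] tooly [ 1.      0.0035 -0.0011] j6 -0.347 open 0.168
```

Request:
jog_arm:
  deltas: [0.1,0.1,-4,0,0,0,0,0,0.1,-4,0,0,0,0,0,0.05,-3,0,0,0.001,0,0,0.1,-2,0,0,0,0]

```text
t: 22.1
eef_pos: [613.8, -135.5, 225.3]
tcp_rot: [-2.315, 1.569, 2.4]
ft_force: [-3.1, -3.6, -3.0]
opening: 0.166
```

Run:
```python
from h import *
here();shot('wrist','w19');crop('w19',90,0,350,190,3,'w19c')
```

```text
t 22.1 F [-3.07 -3.57 -3.03] M [-0.785  0.811 -0.001] grasp [ 613.56 -135.34   54.28] toolx [-0.0011  0.001  -1.    ] tooly [ 1.      0.0033 -0.0011] j6 -0.326 open 0.166
```

View pics/w19c.png

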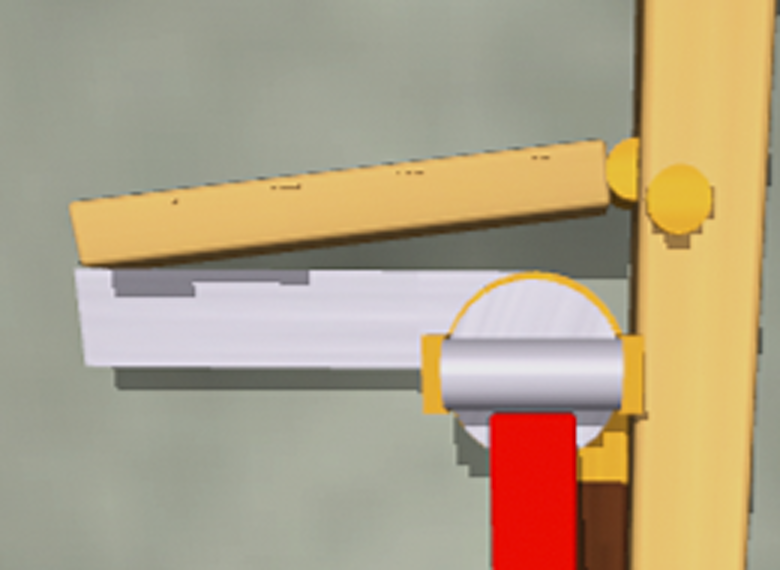

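Request:
jog_arm:
  deltas: [0.1,0.1,-3,0,0,0,0,0,0.05,-2.5,0,0,0,0,0,0.1,-1.5,0,0,0.001,0]

```text
t: 22.52
eef_pos: [613.8, -128.1, 225.3]
tcp_rot: [-2.525, 1.569, 2.19]
ft_force: [-6.1, -4.6, -1.0]
opening: 0.17
```

Run:
```python
from h import *
here();shot('wrist','w20');crop('w20',90,0,350,190,3,'w20c')
```

```text
t 22.52 F [-6.13 -4.65 -1.01] M [-0.978  1.136 -0.109] grasp [ 613.65 -127.89   54.29] toolx [-8.0e-04  1.2e-03 -1.0e+00] tooly [ 1.e+00  3.e-03 -8.e-04] j6 -0.315 open 0.17
```

View pics/w20c.png

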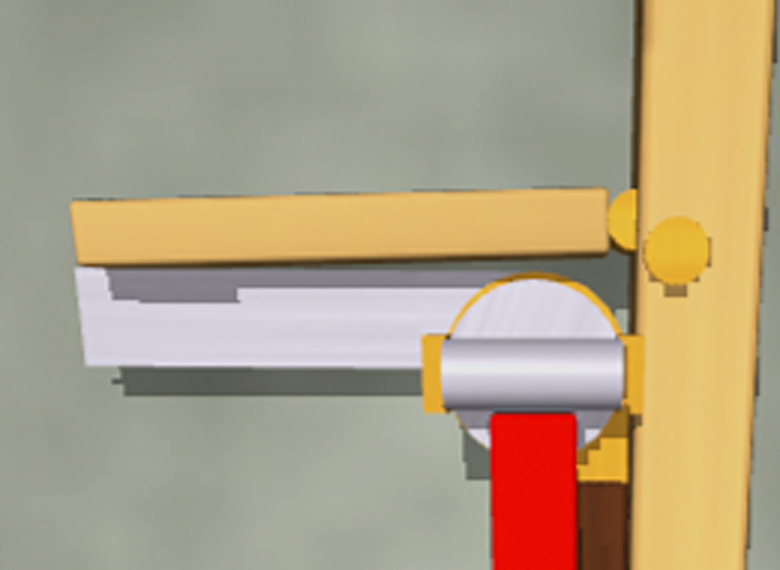

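Request:
jog_arm:
  deltas: [0,0,-1,0,0,0,0,0,0.05,-0.8,0,0,0,0]

```text
t: 22.82
eef_pos: [613.8, -126.0, 225.3]
tcp_rot: [-2.539, 1.569, 2.177]
ft_force: [-3.2, -3.3, -1.6]
opening: 0.164
```

Run:
```python
from h import *
here();shot('wrist','w21');crop('w21',90,0,350,190,3,'w21c')
```

```text
t 22.82 F [-3.22 -3.35 -1.61] M [-0.849  0.807 -0.011] grasp [ 613.61 -125.81   54.26] toolx [-9.0e-04  1.4e-03 -1.0e+00] tooly [ 1.0e+00  2.7e-03 -9.0e-04] j6 -0.312 open 0.164
```

View pics/w21c.png

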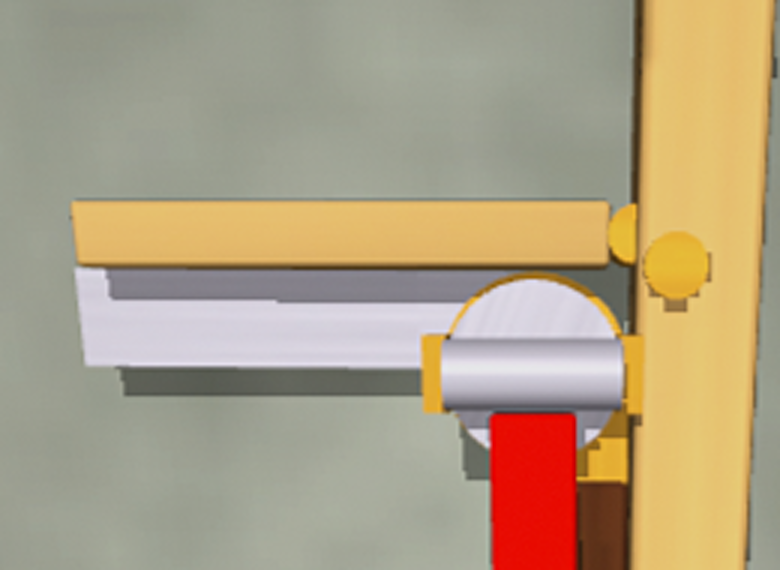

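Run:
```python
from h import *
for n,x0,pts in [('w21',90,[(78,264,20),(605,264,20),(85,366,10),(420,368,10),(75,268,10)]),('w9',100,[(42,256,20),(575,268,20),(50,358,10),(390,363,10)])]:
    d=load(n); 
    for q in pts: print(n,np.round(at(d,x0+q[0]/3-.33,q[1]/3-.33,q[2]),2))
```

```text
w21 [534.93 -36.86  20.  ]
w21 [619.06 -36.64  20.  ]
w21 [529.84 -53.19  10.  ]
w21 [587.68 -53.37  10.  ]
w21 [530.13 -37.14  10.  ]
w9 [535.23 179.53  20.  ]
w9 [619.22 178.02  20.  ]
w9 [530.27 163.5   10.  ]
w9 [588.21 162.87  10.  ]
```

Request:
jog_arm:
  deltas: [0,0.05,-0.7,0,0,0,0,0,0.1,-0.6,0,0,0,0]

```text
t: 23.12
eef_pos: [613.8, -125.0, 225.3]
tcp_rot: [-2.093, 1.569, 2.622]
ft_force: [-4.5, -7.6, -2.4]
opening: 0.166
```

Run:
```python
from h import *
here();shot('wrist','w22');crop('w22',90,0,350,190,3,'w22c')
```

```text
t 23.12 F [-4.49 -7.62 -2.4 ] M [-1.654  1.102 -0.072] grasp [ 613.65 -124.9    54.34] toolx [-1.1e-03  7.0e-04 -1.0e+00] tooly [ 1.      0.003  -0.0011] j6 -0.31 open 0.166
```

View pics/w22c.png

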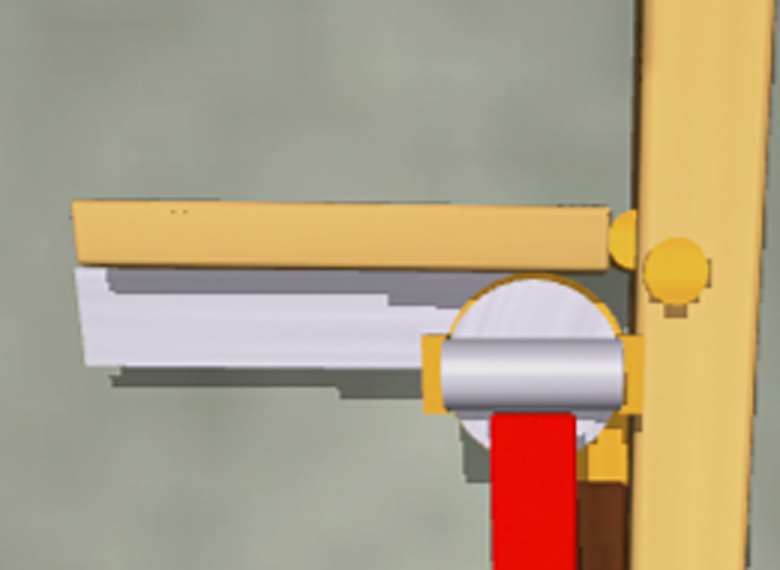

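Run:
```python
from h import *
for n,x0,pts in [('w22',90,[(80,263.5,20),(603,270.5,20),(85,366,10),(420,369,10)])]:
    d=load(n); 
    for q in pts: print(n,np.round(at(d,x0+q[0]/3-.33,q[1]/3-.33,q[2]),2))
# subpixel edges: fit fin lower edge in raw images (max vertical gradient)
def edge(n,u0,u1,v0,v1,lo=True):
    g=cv2.cvtColor(cv2.imread(f'pics/{n}.png'),cv2.COLOR_BGR2GRAY).astype(float)
    return g[v0:v1,u0:u1]
def slope(n,us,vr,z):
    d=load(n); im=cv2.cvtColor(cv2.imread(f'pics/{n}.png'),cv2.COLOR_BGR2GRAY).astype(float); P=[]
    for u in us:
        c=im[vr[0]:vr[1],u]; g=np.abs(np.diff(c)); i=np.argmax(g); 
        w=g[max(0,i-1):i+2]; P.append(at(d,u,vr[0]+max(0,i-1)+(w*np.arange(len(w))).sum()/w.sum()+.5,z)[:2])
    P=np.array(P); k=np.polyfit(P[:,0],P[:,1],1); r=P[:,1]-np.polyval(k,P[:,0]); m=abs(r)<.4
    return np.polyfit(P[m,0],P[m,1],1)[0],m.sum(),r.std()
print('top edge pale w22',slope('w22',range(125,280),(60,76),20))
print('top edge dark w9',slope('w9',range(120,280),(55,76),20), 'w14',slope('w14',range(170,290),(128,145),20))
print('blade near edge w22',slope('w22',range(125,222),(115,130),10),'w9',slope('w9',range(125,225),(112,127),10))
```

```text
w22 [535.26 -35.92  20.  ]
w22 [618.76 -36.74  20.  ]
w22 [529.84 -52.34  10.  ]
w22 [587.68 -52.68  10.  ]
top edge pale w22 (np.float64(-0.011867285937751418), np.int64(155), np.float64(0.14037215741343453))
top edge dark w9 (np.float64(-0.01640812621336752), np.int64(160), np.float64(0.06100275633008272)) w14 (np.float64(-0.016709673170854363), np.int64(120), np.float64(0.06613228709191285))
blade near edge w22 (np.float64(-0.00400919928493236), np.int64(94), np.float64(0.4944767547901859)) w9 (np.float64(-0.010442237231852067), np.int64(98), np.float64(0.3606816728657216))
```

Request:
jog_arm:
  deltas: [0,0.05,-0.4,0,0,0,0]

```text
t: 23.3
eef_pos: [613.9, -124.9, 225.3]
tcp_rot: [-1.751, 1.57, 2.964]
ft_force: [-4.6, -6.1, -3.1]
opening: 0.167
```

Run:
```python
from h import *
here()
```

```text
t 23.3 F [-4.64 -6.1  -3.06] M [-1.22   0.841 -0.086] grasp [ 613.65 -124.91   54.33] toolx [-1.2e-03  2.0e-04 -1.0e+00] tooly [ 1.      0.0029 -0.0012] j6 -0.309 open 0.167
```

Request:
jog_arm:
  deltas: [0,0.05,-0.4,0,0,0,0]

```text
t: 23.42
eef_pos: [613.9, -124.9, 225.3]
tcp_rot: [-1.404, 1.57, -2.972]
ft_force: [-4.3, -5.4, -2.2]
opening: 0.166
```

```bash
cat >> h.py <<'E'
def slope(n,us,vr,z):
    d=load(n); im=cv2.cvtColor(cv2.imread(f'pics/{n}.png'),cv2.COLOR_BGR2GRAY).astype(float); P=[]
    for u in us:
        c=im[vr[0]:vr[1],u]; g=np.abs(np.diff(c)); i=np.argmax(g); 
        w=g[max(0,i-1):i+2]; P.append(at(d,u,vr[0]+max(0,i-1)+(w*np.arange(len(w))).sum()/w.sum()+.5,z)[:2])
    P=np.array(P); k=np.polyfit(P[:,0],P[:,1],1); r=P[:,1]-np.polyval(k,P[:,0]); m=abs(r)<.4
    return np.polyfit(P[m,0],P[m,1],1)[0],m.sum(),r.std()
E
python3 - <<'E'
from h import *
here(); shot('wrist','w23'); print(slope('w23',range(125,280),(60,76),20))
E
```

```text
t 23.43 F [-4.31 -5.42 -2.16] M [-1.27   0.961 -0.029] grasp [ 613.66 -124.91   54.34] toolx [-1.2e-03 -2.0e-04 -1.0e+00] tooly [ 1.      0.0028 -0.0012] j6 -0.308 open 0.166
(np.float64(-0.011126968125207332), np.int64(155), np.float64(0.146312681755492))
```

Request:
jog_arm:
  deltas: [0.1,0,0,0,0,0,0,0,0,0,0,0,0,0.45,0,0,0,0,0,0,0.45,0,0,0,0,0,0,0.45,-6,0,0,0,0,0,0.45,-20,0,0,0,0,0,0.45,-40,0,0,0,0,0,0.45,-40,0,0,0,0,0,0.45,-20,0,0,0,0,0,0.45,0,0,0,0,0,0,0.45]

```text
t: 24.72
eef_pos: [614.6, -124.0, 358.2]
tcp_rot: [1.478, 1.565, -0.091]
ft_force: [-0.4, -0.4, -0.2]
opening: 0.45
```

Run:
```python
from h import *
here(); shot('wrist','w24'); shot('scene','s24'); crop('s24',200,140,420,340,3.5,'s24c')
```

```text
t 24.73 F [-0.41 -0.4  -0.15] M [-0.14   0.02  -0.039] grasp [ 615.64 -124.07  187.18] toolx [ 5.9e-03 -5.0e-04 -1.0e+00] tooly [1.     0.0027 0.0059] j6 -0.308 open 0.45
```

View pics/w24.png

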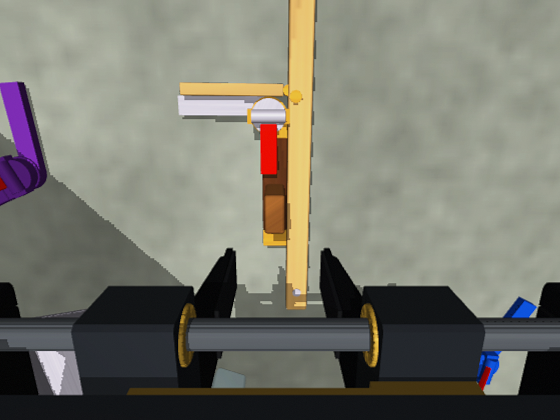

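View pics/s24c.png

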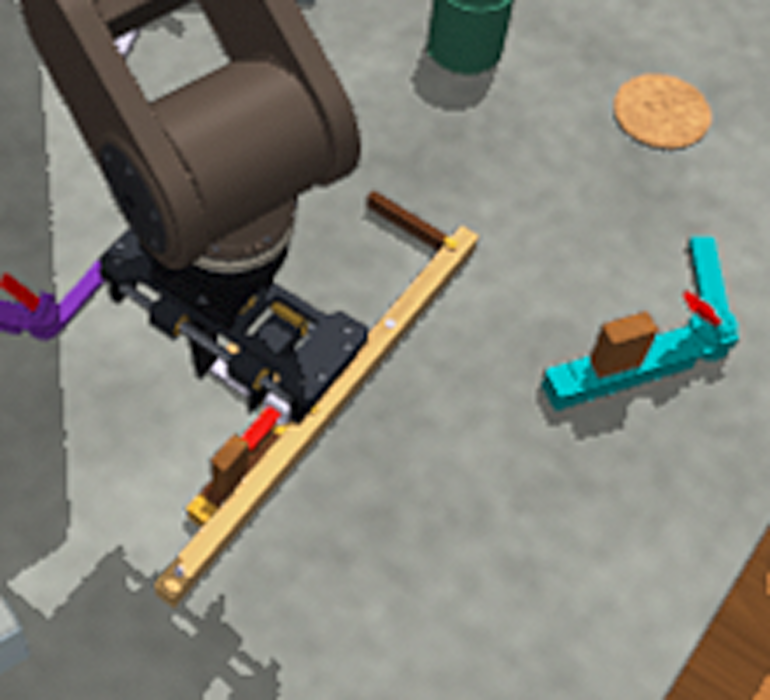

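Run:
```python
from h import *
print('pale top edge',slope('w24',range(184,282),(78,90),20))
crop('w24',170,70,320,260,3,'w24c')
```

```text
pale top edge (np.float64(-0.01023813219141048), np.int64(98), np.float64(0.17238566828054144))
```

View pics/w24c.png

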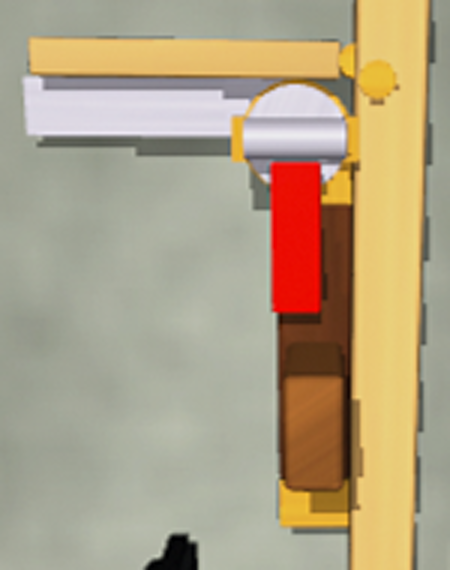

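The bevel lies flat against the rail with its lever flat. The pale fin slope reads −0.010 against −0.017 for the dark fin, so about 0.006 rad apart. The arm is clear, so I'm handing in.

Run:
```python
from h import *
print(env.job_done()); here()
```

```text
the job is handed in; nothing more can be done
None
the job is handed in; nothing more can be done
```

I copied the dark fin's angle to the pale fin with the small brown bevel and handed the job in at about 25 s of the 72 s; no verdict is reported.

- **Dark corner:** I pressed the bevel until stock and blade lay flush. The force on the dark fin, estimated from the wrist reading less sliding friction, was mostly 2 to 5 N. It peaked near 8 N on one press, above the 4 to 5 N you asked for but below the 15 N limit.
- **Lock:** I pushed the lever flat until it met its stop, at about 10 N on the wrist.
- **Pale corner:** I lifted the locked bevel over the pale fin, set it back against the rail and slid it gently along. It stopped when the hub met the fin's root, at an estimated 4 to 5 N.

**Last checks after release:**
- The top edges of the two fins differ by about 0.006 rad in slope, against the 0.05 rad allowed.
- The bevel lies flat on the concrete against the rail with its lever flat, and the arm is clear above it.
- The dark fin measured within about 0.5 mm before and after pressing, and I saw no sign it had moved.
- I kept clear of the mug, key tray and dispenser, but did not measure their positions again at the end.

One check did not quite agree. The blade's near edge read 0.004 rad at the pale fin and 0.010 rad at the dark one, but that reading was noisier than the fin edges and well within tolerance.

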